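# Fetch the block plane from behind the finishing supplies

## Robot

A 7-joint arm with a two-finger parallel gripper is mounted at the origin on the work surface. World frame = base frame: x ahead of the robot, y to its left, z up, the work surface at z = 0. Lengths are in m, angles in degrees, forces in N, time in s.
With the tool pointing down it reaches from about 0.4 to 0.875 m from the base axis. Payload 4.4 kg.
Tool frame: the origin (TCP) lies at the very end of the fingers, on their centre line; the grasp point (between the pads) lies 19 mm behind it; z points along the fingers, y is the direction in which the jaws open and shut (so a half turn about z gives the same grasp; the last joint's range is limited). The gripper opens to 85 mm and grips with 20 to 120 N. Pads are 22 mm wide; open, the fingers measure 114 mm over their backs; the gripper's body (76 mm by 85 mm) begins 54 mm behind the grasp point. The pads swing forward as they close: fully open they stand 13 mm farther back than shut.
Start: joints at [68.365, 36.005, 2.206, 86.941, -1.547, 57.084, -1.146], TCP at [0.199, -0.619, 0.231] pointing down, gripper open.
Joint ranges: [-175.42, 175.42], [-21.48, 121.26], [-71.46, 75.88], [10.55, 141.38], [-63.04, 243.04], [13.31, 113.54], [-168.57, 168.57]. Speed limits (degrees/s): [147.25, 147.25, 180, 180, 180, 180, 180].

## Interface

Orientations are given as [roll, pitch, yaw] about the fixed x, y, z axes, in that order (R = Rz(yaw) Ry(pitch) Rx(roll)).
In Python, from station import telemetry, snapshot, get_calibration, ctrl, spotter gives the robot as it stands.
- The arm moves only by the shell command python3 -m handwheel 'ROWS' [FORCE]. ROWS is JSON, a list of rows, each a list of 3 entries, a list of its own where there are three numbers: the turn, a rotation vector about the tool's x, y, z in rad, then the shift along the tool's x, y, z in m, then the finger opening in m, from 0 to 0.0854. A call has 1 to 20 rows; each row shifts and turns the pose as measured when the row begins, along the tool's axes as they then stand; what a row does not reach is not made up. A row lasts 1/12 s, in which the tool goes at most 41.7 mm and 7.16 degrees, less where a joint would pass 70% of its speed; a pose out of reach is approached as far as the arm can. A call is refused whole if a number of a shift passes 0.0417 or a number of a turn 0.125, either way. A call with a gripper value outside its range is refused whole. The fingers move at their own pace and stop on an object; FORCE is the grip in N (left out, the last holds). Time passes only in rows, so rows that do not move let the fingers close. It gives the time, the measured TCP pose, the force and the opening at its end, in the units of the state.
- telemetry.get_state(): the state, without advancing time (a new reading comes with each control period).
- snapshot(name): name is "scene" or "top" or "wrist"; returns (picture, depth): 400x640x3 uint8, red, green, blue; 400x640 float32, m along the optical axis (not along the pixel's ray), 0 where there is no reading.
- get_calibration(name): a dict with "intrinsics" (3x3 intrinsics, pixels), "dist_coeffs" ([k1, k2, p1, p2, k3] as OpenCV has them; the pictures are not rectified), "rvec" (rotation vector, rad) and "tvec" (3), from world to camera coordinates, as OpenCV has them; the wrist camera has in their place "mount" (4x4, takes a point from camera to tool coordinates, whose origin is the TCP and whose axes are the flange's). Camera axes: x right, y down, z forward; pixel columns grow to the right and rows downward; lengths in m; the calibration is good to about 2 mm. A picture is of the moment at which its call begins: read the wrist's pose just before it. get_calibration takes no time and is no camera call.
- ctrl.close_job(): hands the job in, once; it reports no verdict.
Trained networks look in the newest picture that a camera, given by its name, has taken for a name from the list of things; names that differ only in an ending like _2 or _b are one class to them, and where a whole thing is asked for, a point or a joint stands for the part that bears it (a point fixed in the world has none). Each returns a list of dicts, best first, with "score" (0 to 1); they miss things now and then, are a little off and sometimes report something else, mostly with a low value. They report only what shows in the picture. A call takes as long as a camera call.
- spotter.outline_of(camera, thing): "pixels" (400x640 bool, what is visible of it) and "at" ([column, row] in pixels, amid what is visible of it).
- spotter.landmark_of(camera, thing): "at" ([column, row] in pixels: a listed point, or the origin of a listed thing).
The state is a dict: "time_s": time; "q": joint angles; "joint_vel": joint speeds; "tau": joint torques, N m; "ee_pos": TCP position; "ee_rot": TCP orientation; "wrist_force": force on the tool from outside, world axes, zero at the start; "wrist_torque": the same for the moment, N m; "width": finger opening in m.
Only numpy, scipy, OpenCV 4.12 (cv2) and the standard library are available. Lean on these libraries where they do the work, as an engineer would, in place of code of your own. Each camera call takes 0.05 s, during which the arm holds its last target.

## Task

The block plane lies at the back of the plywood tray, hemmed in behind the spray can, the glue bottle and the square tin. First stand all three out of the way on the black rubber mat, then lay the plane, sole down, in the middle of the cork pad and lined up with it, and only then put the three back in the tray, each upright exactly where it stood before. Set everything down gently without dropping it or knocking a container over, and leave the battery, tape measure and sanding block alone.

Things in the scene. Friction and masses are not known exactly. Their poses are not given: they have to be found in the camera images.
- can_mid (a point): red spray can with a pale paper band and a black cap: round, 52 mm across up to 96 mm above its foot, narrower above, 122 mm tall in all, 0.2 kg. The point is on its axis, 61 mm above its foot; z is up along the axis. Stands in the front row of the tray. To reach over the plane and past its neighbours, grip it 75 to 90 mm above its foot.
- glue_mid (a point): white glue bottle with a yellow band and an orange nozzle cap: round, 58 mm across up to 88 mm above its foot, narrower above, 124 mm tall in all, 0.25 kg. The point is on its axis, 62 mm above its foot; z is up along the axis. Stands in the front row of the tray; grip it 72 to 85 mm above its foot.
- tin_mid (a point): square-edged green tin with a pale paper band and a small black screw cap: body 44 mm along its own x, 56 mm along its own y, 94 mm tall (108 mm with the cap), 0.25 kg. The point is in the middle of the body, 47 mm above its foot; z is up. In the front row of the tray its x is roughly the tray's x. Grip it across its 44 mm, 72 to 85 mm above its foot.
- plane_mid (a point): steel block plane, blue lever cap, brass knobs: 160 mm long (its x), 48 mm wide (y), 50 mm tall, 0.5 kg. The point is mid-length and mid-width, 25 mm above the sole; z is up. Grip it across its flat cheeks, 48 mm apart, 6 to 30 mm above the sole, within 40 mm of the middle. It lies along the back of the tray (its x along the tray's y), 5 to 25 mm behind the containers, 35 mm free behind it.
- tray: fixed shallow open plywood tray, 210 mm along its x by 270 mm along its y outside, walls 9 mm thick and 34 mm high, inner floor 9 mm above the bench. Origin on the bench surface under its centre; its -x side is the front, roughly towards the robot. The three containers stand side by side along y, about 67 mm apart, in its front half, in any order; the plane lies behind (+x).
- mat: fixed black ribbed rubber mat, 270 mm along its x, 130 mm along its y, 4 mm thick: the side area for the containers. Origin on the bench under its centre. It may lie left or right of the tray; the cork pad lies on the other side.
- pad: fixed brown cork pad, 190 mm along its x, 80 mm along its y, 8 mm thick: the place for the plane, its length along the pad's x, either way round. Origin on the bench under its centre.
- battery: bystander: black and grey cordless-tool battery pack, 110 x 72 x 58 mm, beyond the tray. Origin under its centre. To be left alone.
- tape: bystander: yellow tape measure, about 80 x 34 x 62 mm, beyond the tray. Origin under its centre. To be left alone.
- sander: bystander: wooden sanding block with red-brown paper, 60 x 110 x 26 mm, between robot and tray. Origin under its centre. To be left alone.

How it is judged:
By the outcome, as a careful person would: the job done as asked, in the order asked, and still so for the second after the job is handed in, with the robot touching nothing.
It also fails if it takes over 136 s, if anything falls off the work surface, if the arm or the gripper's body presses on something with over 40 N, if the wrist force passes 120 N, or if a joint passes its speed limit or range.

## Working session

There is one attempt and no reset: what is moved stays moved. The work goes in short steps, Python scripts to look and compute and a shell command to move; the robot and the scene stay as the last step left them, time stands still between calls to the robot, and variables do not carry over. Pictures are saved under pics/ and viewed, and the job is handed in when it is done.

```bash
ls; mkdir -p pics; python3 - <<'E'
from station import telemetry, snapshot, get_calibration, ctrl, spotter
import cv2,numpy as np
s=telemetry.get_state()
for k in s: print(k,s[k])
for n in ["scene","top","wrist"]:
    p,d=snapshot(n); cv2.imwrite(f"pics/{n}0.png",p[:,:,::-1]); np.save(f"{n}_d.npy",d); print(n,{k:np.round(v,4).tolist() for k,v in get_calibration(n).items()})
E
```

```text
pics
time_s 0.0
q [68.36655775 36.05845568  2.20183606 86.9976338  -1.54752688 57.08454753
 -1.14636849]
joint_vel [-0.0447999  -0.06334938 -0.0047228  -0.07857024  0.03062887 -0.01780869
  0.12372132]
tau [ 6.70963873e-04 -5.63400793e+01  1.22652970e+00 -1.93446779e+01
  1.11273938e-02  1.06951417e-02  3.88302638e-06]
ee_pos [ 0.199225   -0.61803806  0.23038495]
ee_rot [-1.79889015e+02  6.05847554e-04  1.78631851e+01]
wrist_force [-0.01983935 -0.81943623 -0.52824207]
wrist_torque [ 0.00060958 -0.00530063 -0.06107931]
width 0.0854763431422714
scene {'intrinsics': [[520.1726, 0.0, 311.2156], [0.0, 520.1726, 199.0251], [0.0, 0.0, 1.0]], 'dist_coeffs': [0.0489, 0.0, 0.0, 0.0, 0.0], 'rvec': [1.9313, 1.6039, -0.5835], 'tvec': [-0.1033, -0.4035, 1.9121]}
top {'intrinsics': [[433.8717, 0.0, 317.5384], [0.0, 433.8717, 198.9611], [0.0, 0.0, 1.0]], 'dist_coeffs': [-0.0682, 0.0, 0.0, 0.0, 0.0], 'rvec': [2.1312, -2.1751, 0.1343], 'tvec': [0.0263, 0.5774, 1.04]}
wrist {'intrinsics': [[285.8729, 0.0, 322.1897], [0.0, 285.8729, 198.827], [0.0, 0.0, 1.0]], 'dist_coeffs': [-0.0374, 0.0, 0.0, 0.0, 0.0], 'mount': [[-0.0002, -0.9579, -0.2871, 0.0737], [1.0, -0.0001, -0.0003, 0.0013], [0.0002, -0.2871, 0.9579, -0.1422], [0.0, 0.0, 0.0, 1.0]]}
```

View pics/scene0.png

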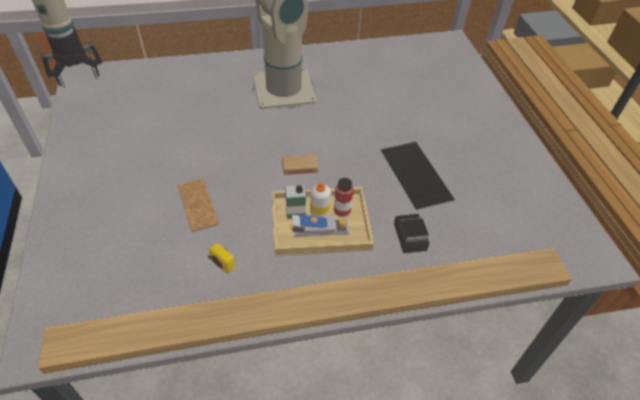

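View pics/top0.png

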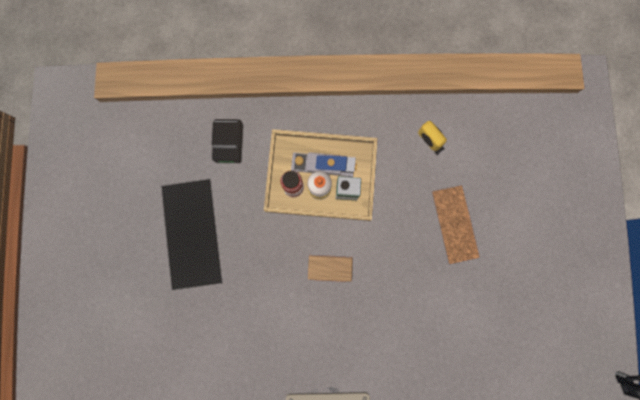

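View pics/wrist0.png

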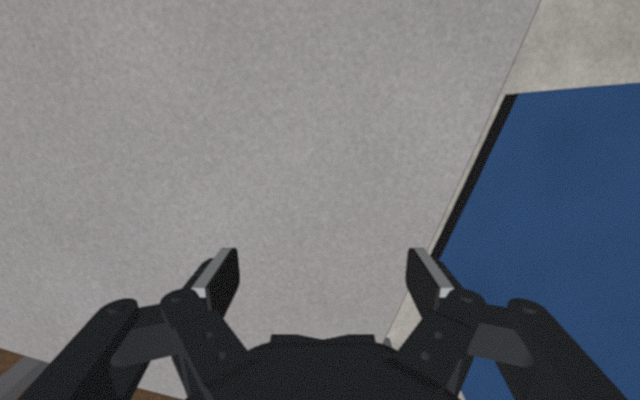

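The pictures show the tray at (320,175) in the top view. From left to right it holds the can, glue bottle and tin, with the plane behind them. The mat is at left (+y), the pad at right (-y) and the sander in front. Next I'll measure with the top depth.

```bash
cat > h.py <<'E'
from station import telemetry, snapshot, get_calibration, ctrl, spotter
import cv2,numpy as np
from scipy.spatial.transform import Rotation as Ro
def tcp():
    s=telemetry.get_state(); R=Ro.from_euler('xyz',s['ee_rot'],degrees=True).as_matrix()
    return np.array(s['ee_pos']),R,s
def shot(n,save=None):
    """returns pic, depth, camera->world T"""
    c=get_calibration(n); T=np.eye(4)
    if n=='wrist':
        p,R,_=tcp(); W=np.eye(4);W[:3,:3]=R;W[:3,3]=p; T=W@np.array(c['mount'])
    else:
        R=cv2.Rodrigues(np.array(c['rvec'],float))[0]; T[:3,:3]=R.T; T[:3,3]=-R.T@np.array(c['tvec'],float)
    pic,d=snapshot(n)
    if save: cv2.imwrite(f'pics/{save}.png',np.ascontiguousarray(pic[:,:,::-1]))
    return pic,d,T
def rays(n,uv):
    c=get_calibration(n)
    u=cv2.undistortPoints(np.array(uv,np.float64).reshape(-1,1,2),np.array(c['intrinsics']),np.array(c['dist_coeffs'])).reshape(-1,2)
    return np.c_[u,np.ones(len(u))]
def cloud(n,d,T):
    v,u=np.mgrid[:400,:640]; r=rays(n,np.c_[u.ravel(),v.ravel()])*d.reshape(-1,1)
    P=r@T[:3,:3].T+T[:3,3]; P[d.ravel()<=0]=np.nan
    return P.reshape(400,640,3)
def atz(n,uv,T,z):
    r=rays(n,uv)@T[:3,:3].T; o=T[:3,3]
    return o+r*((z-o[2])/r[:,2])[:,None]
def find(n,thing):
    o=spotter.outline_of(n,thing); return o[0] if o else None
def rectfit(n,mask,T,z):
    """outline pixels ray-cast on plane z -> min area rect: centre, size, yaw of long side"""
    v,u=np.nonzero(mask); P=atz(n,np.c_[u,v],T,z)[:,:2]
    (c,s,a)=cv2.minAreaRect((P*1000).astype(np.float32))
    if s[0]<s[1]: a+=90; s=s[::-1]
    return np.array(c)/1000,np.array(s)/1000,(a+90)%180-90
def go(target,yaw=None):
    """shift in tool axes & turn about tool z (rad) to reach TCP target"""
    p,R,s=tcp(); e=R.T@(np.array(target)-p); y=s['ee_rot'][2]
    print('shift tool',np.round(e,4),'turnz rad', None if yaw is None else np.round(-np.radians((yaw-y+180)%360-180),3),'tilt',np.round(Ro.from_matrix(R@Ro.from_euler('xyz',[180,0,y],degrees=True).as_matrix().T).as_rotvec(),4),'pos',p.round(4),'yaw',round(y,2),'q',np.round(s['q'],0),'t',round(s['time_s'],2))
E
python3 - <<'E'
from h import *
p,d,T=shot('top'); C=cloud('top',d,T)
print('bench z',np.nanmedian(C[300:330,200:280,2]))
for th,z in [('tray',.034),('mat',.004),('pad',.008),('can_mid',.12),('glue_mid',.12),('tin_mid',.1),('plane_mid',.05),('battery',.058),('tape',.06),('sander',.026)]:
    o=find('top',th); l=spotter.landmark_of('top',th)
    if not o: print(th,None);continue
    c,s,a=rectfit('top',o['pixels'],T,z); zz=C[o['pixels']]
    print(th,round(o['score'],2),o['at'],'rect',c.round(4),s.round(3),round(a,1),'z',np.nanpercentile(zz[:,2],[5,50,95]).round(3),'lm',atz('top',[l[0]['at']],T,{'can_mid':.07,'glue_mid':.071,'tin_mid':.056,'plane_mid':.034}.get(th,0))[0].round(4) if l else None)
E
```

```text
bench z -0.00020772055250239951
tray 0.64 [308.2, 174.7] rect [0.6405 0.0054] [0.272 0.213] 84.4 z [0.005 0.01  0.035] lm [0.6426 0.0076 0.    ]
mat 0.7 [193.8, 233.3] rect [0.4994 0.3413] [0.27  0.132] 8.2 z [0.    0.004 0.007] lm [0.5072 0.3403 0.    ]
pad 0.7 [456.2, 225.2] rect [ 0.5098 -0.3344] [0.19  0.084] 10.6 z [0.004 0.008 0.011] lm [ 0.5098 -0.3387  0.    ]
can_mid 0.74 [292.1, 181.0] rect [0.6063 0.0755] [0.064 0.051] 13.0 z [0.011 0.113 0.133] lm [0.6124 0.0787 0.07  ]
glue_mid 0.61 [319.6, 183.5] rect [0.6007 0.0092] [0.063 0.053] -1.2 z [0.033 0.106 0.123] lm [0.6154 0.0092 0.071 ]
tin_mid 0.83 [350.3, 187.9] rect [ 0.5931 -0.0564] [0.059 0.055] 88.8 z [0.023 0.104 0.117] lm None
plane_mid 0.69 [323.4, 163.4] rect [ 0.6656 -0.0028] [0.161 0.055] 81.9 z [0.013 0.04  0.057] lm [0.6682 0.0111 0.034 ]
battery 0.81 [222.9, 141.4] rect [0.7252 0.2373] [0.116 0.076] 0.4 z [0.015 0.052 0.06 ] lm [0.7347 0.2436 0.    ]
tape 0.81 [431.7, 136.4] rect [ 0.7257 -0.2758] [0.083 0.053] 42.0 z [0.007 0.057 0.064] lm [ 0.7301 -0.2874  0.    ]
sander 0.66 [330.6, 265.9] rect [ 0.4079 -0.0125] [0.11  0.062] 86.1 z [0.021 0.026 0.029] lm [ 0.4056 -0.0187  0.    ]
```

```bash
python3 -m handwheel '[[[0,0,-0.062],[0.04,0,-0.006],0.085],[[0,0,-0.062],[0.04,0,-0.006],0.085],[[0,0,-0.062],[0.04,0,-0.006],0.085],[[0,0,-0.062],[0.04,0,-0.006],0.085],[[0,0,-0.062],[0.04,0,-0.006],0.085],[[0,0,-0.062],[0.04,0,-0.006],0.085],[[0,0,-0.062],[0.04,0,-0.006],0.085],[[0,0,-0.062],[0.04,0,-0.006],0.085],[[0,0,-0.062],[0.04,0,-0.006],0.085],[[0,0,-0.062],[0.04,0,-0.006],0.085],[[0,0,-0.062],[0.04,0,-0.006],0.085],[[0,0,-0.062],[0.04,0,-0.006],0.085],[[0,0,-0.062],[0.04,0,-0.006],0.085],[[0,0,-0.062],[0.04,0,-0.006],0.085],[[0,0,-0.062],[0.04,0,-0.006],0.085],[[0,0,-0.062],[0.04,0,-0.006],0.085],[[0,0,-0.062],[0.04,0,-0.006],0.085],[[0,0,-0.062],[0.04,0,-0.006],0.085]]' 40
python3 -c "
from h import *
go([.62,.02,.36],84.4)"
```

```text
time_s: 2.7
ee_pos: [0.6568, -0.1045, 0.3338]
ee_rot: [-179.7, 0.5, 83.3]
wrist_force: [0.6, 0.3, -0.3]
width: 0.0852
shift tool [ 0.1191 -0.0512 -0.027 ] turnz rad -0.019 tilt [-0.0083  0.0061 -0.    ] pos [ 0.6568 -0.1045  0.3338] yaw 83.3 q [ 15.  34. -16.  75.  10.  73.  -8.] t 2.7
```

```bash
python3 -m handwheel '[[[0,0,-0.019],[0.03,-0.013,-0.007],0.085],[[0,0,0],[0.03,-0.013,-0.007],0.085],[[0,0,0],[0.03,-0.013,-0.007],0.085],[[0,0,0],[0.029,-0.013,-0.006],0.085],[[0,0,0],[0,0,0],0.085]]'
cat > tray.py <<'E'
from h import *
import sys
tag=sys.argv[1]
p,d,T=shot('wrist',tag); C=cloud('wrist',d,T); np.savez(tag,p=p,d=d,T=T)
print('cam',T[:3,3].round(3))
for th,z in [('tray',.034),('can_mid',.131),('glue_mid',.13),('tin_mid',.103),('plane_mid',.05)]:
    o=find('wrist',th); l=spotter.landmark_of('wrist',th)
    if not o: print(th,None);continue
    c,s,a=rectfit('wrist',o['pixels'],T,z); P=C[o['pixels']]
    np.save(f'{tag}_{th}.npy',o['pixels'])
    print(th,round(o['score'],2),o['at'],'rect',c.round(4),s.round(3),round(a,1),'z',np.nanpercentile(P[:,2],[5,50,95]).round(3),'lm',(l[0]['at'],round(l[0]['score'],2),atz('wrist',[l[0]['at']],T,{'can_mid':.07,'glue_mid':.071,'tin_mid':.056,'plane_mid':.034}.get(th,0))[0].round(4)) if l else None)
E
python3 tray.py w1
python3 -c "
from h import *
go([.62,.02,.36],84.4)"
```

```text
time_s: 3.12
ee_pos: [0.6161, 0.0396, 0.3618]
ee_rot: [-179.8, -0.1, 85.6]
wrist_force: [0.3, 0.9, -0.1]
width: 0.0849
cam [0.623 0.111 0.504]
tray 0.68 [346.1, 159.0] rect [0.6447 0.0052] [0.27 0.21] 83.6 z [0.007 0.009 0.034] lm ([339.6, 176.5], 0.6, array([0.6444, 0.0007, 0.    ]))
can_mid 0.66 [319.0, 137.5] rect [0.6168 0.0779] [0.048 0.047] 40.2 z [0.104 0.13  0.131] lm ([320.1, 136.8], 0.67, array([0.6161, 0.0787, 0.07  ]))
glue_mid None
tin_mid 0.76 [321.5, 223.8] rect [ 0.6031 -0.0495] [0.074 0.042] 84.5 z [0.062 0.103 0.116] lm ([319.1, 220.4], 0.85, array([ 0.6033, -0.0592,  0.056 ]))
plane_mid 0.62 [357.6, 179.6] rect [6.687e-01 3.000e-04] [0.162 0.05 ] 83.4 z [0.014 0.04  0.056] lm ([355.8, 181.7], 0.85, array([ 0.6697, -0.0028,  0.034 ]))
shift tool [-0.009   0.0029 -0.0004] turnz rad 0.008 tilt [-0.0045  0.0053 -0.    ] pos [0.6179 0.0292 0.3595] yaw 84.87 q [  5.  28. -18.  81.   9.  73. -18.] t 3.67
```

View pics/w1.png

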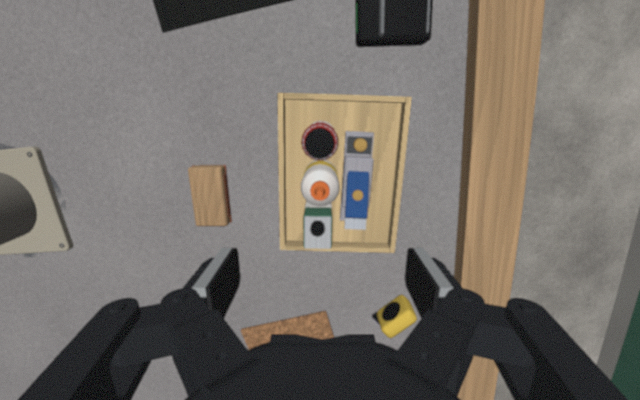

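The picture shows can (320,140), glue (320,187) and tin (318,230), with the plane at (357,185) and the mat at the top. The arm may still have been moving, so I'll remeasure at rest using depth slices.

```bash
python3 tray.py w2; cat > slices.py <<'E'
from h import *
import sys
tag=sys.argv[1]; f=np.load(tag+'.npz'); C=cloud('wrist',f['d'],f['T']); p,d,T=f['p'],f['d'],f['T']
def near(c,r,z0,z1):
    m=(np.hypot(C[...,0]-c[0],C[...,1]-c[1])<r)&(C[...,2]>z0)&(C[...,2]<z1); return m
from scipy.optimize import least_squares
def circ(P,r=None):
    h=cv2.convexHull((P[:,:2]*1000).astype(np.float32)).reshape(-1,2)
    (c,rr)=cv2.minEnclosingCircle(h); return np.array(c)/1000,rr/1000
for n,c,z0,z1 in [('can cap',(.617,.078),.122,.14),('can body',(.617,.078),.095,.115),('glue noz',(.61,.01),.115,.14),('glue shoulder',(.61,.01),.085,.105),('tin top',(.603,-.058),.095,.109),('tin cap',(.603,-.058),.111,.13)]:
    P=C[near(c,.042,z0,z1)]
    if len(P)<5: print(n,len(P)); continue
    b=cv2.minAreaRect((P[:,:2]*1000).astype(np.float32))
    print(n,len(P),'med',np.median(P,0).round(4),'mid',((P.max(0)+P.min(0))/2).round(4),'circ',circ(P)[0].round(4),round(circ(P)[1],4),'rect',np.round(b[0],1),np.round(b[1],1),round(b[2],1))
E
python3 slices.py w2
python3 -c "
from h import *
go([.62,.02,.36],84.4)
p=cv2.imread('pics/w2.png')[80:270,250:430]; cv2.imwrite('pics/w2z.png',cv2.resize(p,None,fx=3,fy=3,interpolation=cv2.INTER_CUBIC))"
```

```text
cam [0.626 0.102 0.501]
tray 0.97 [344.7, 152.8] rect [0.644  0.0039] [0.27 0.21] 84.1 z [0.007 0.009 0.034] lm ([338.9, 171.4], 0.89, array([ 0.6445, -0.0025,  0.    ]))
can_mid 0.68 [316.8, 129.4] rect [0.6156 0.0769] [0.048 0.046] -5.1 z [0.104 0.13  0.131] lm ([316.9, 127.0], 0.72, array([0.6146, 0.0811, 0.07  ]))
glue_mid 0.75 [320.1, 173.9] rect [0.6114 0.0211] [0.058 0.054] -68.7 z [0.051 0.106 0.124] lm ([318.7, 177.1], 0.66, array([0.6102, 0.0062, 0.071 ]))
tin_mid 0.75 [319.5, 219.5] rect [ 0.6022 -0.0501] [0.072 0.046] 85.5 z [0.058 0.103 0.116] lm ([319.3, 216.1], 0.73, array([ 0.6045, -0.0632,  0.056 ]))
plane_mid 0.88 [356.0, 170.9] rect [ 0.6687 -0.0008] [0.161 0.051] 84.4 z [0.014 0.039 0.056] lm ([355.9, 172.4], 0.63, array([6.713e-01, 4.000e-04, 3.400e-02]))
can cap 737 med [0.6157 0.0752 0.1303] mid [0.6154 0.0749 0.1277] circ [0.6155 0.075 ] 0.0197 rect [615.8  74.8] [38.5 37.7] 19.0
can body 390 med [0.6182 0.0823 0.1099] mid [0.6155 0.0681 0.1048] circ [0.6164 0.0681] 0.032 rect [612.7  70.7] [60.3 50.5] 55.4
glue noz 311 med [0.6108 0.0107 0.1187] mid [0.6108 0.0089 0.1245] circ [0.6105 0.0089] 0.0138 rect [610.9   8.9] [27.3 26.2] 84.8
glue shoulder 439 med [0.6119 0.0224 0.1014] mid [0.6105 0.0152 0.0953] circ [0.6128 0.0152] 0.0352 rect [609.8  10.2] [57.7 59.5] 31.4
tin top 869 med [ 0.6026 -0.0596  0.1036] mid [ 0.6016 -0.0523  0.1022] circ [ 0.603 -0.054] 0.0382 rect [601.9 -51.6] [70.9 43.7] 85.4
tin cap 174 med [ 0.6024 -0.0488  0.1161] mid [ 0.6019 -0.0497  0.1147] circ [ 0.6021 -0.0495] 0.0109 rect [602.4 -49.3] [21.  20.6] 14.3
shift tool [-0.0098  0.0031 -0.0001] turnz rad 0.009 tilt [-0.0045  0.0049 -0.    ] pos [0.6178 0.03   0.3599] yaw 84.94 q [  5.  28. -18.  81.   9.  73. -18.] t 4.22
```

View pics/w2z.png

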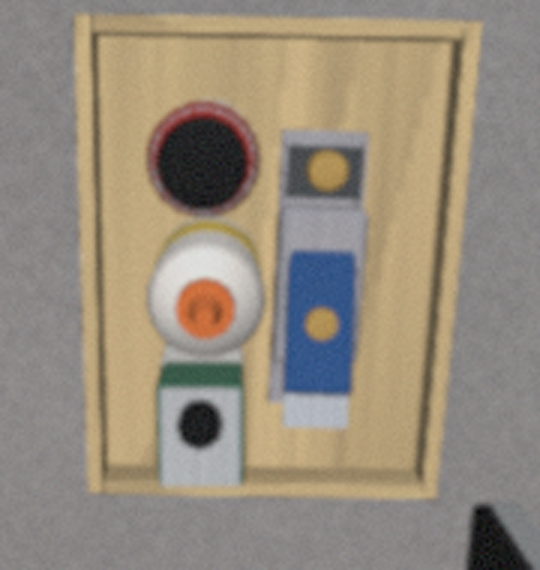

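```bash
python3 -c "
from h import *
go([.6155,.075,.15],84.4)
f=np.load('w2.npz');C=cloud('wrist',f['d'],f['T'])
for t in ('w1','w2'):
  f=np.load(t+'.npz');C=cloud('wrist',f['d'],f['T'])
  m=(abs(C[...,0]-.603)<.05)&(abs(C[...,1]+.06)<.045)&(C[...,2]>.1)&(C[...,2]<.107)
  m=cv2.morphologyEx(m.astype(np.uint8),cv2.MORPH_OPEN,np.ones((3,3)))>0
  P=C[m]; print(cv2.minAreaRect((P[:,:2]*1000).astype(np.float32)))
  for x in np.arange(-.095,-.01,.008):
    q=P[abs(P[:,1]-x)<.004]; print(round(x,3),len(q),q[:,0].min().round(4) if len(q) else '',q[:,0].max().round(4) if len(q) else '',np.median(q[:,2]).round(4) if len(q) else '')
"
```

```text
shift tool [ 0.0456 -0.0053  0.2097] turnz rad 0.009 tilt [-0.0045  0.0049 -0.    ] pos [0.6178 0.03   0.3599] yaw 84.94 q [  5.  28. -18.  81.   9.  73. -18.] t 4.22
((601.8298950195312, -59.18960952758789), (53.93691635131836, 42.07004928588867), 84.3619613647461)
-0.095 0   
-0.087 43 0.5784 0.6203 0.1036
-0.079 135 0.5785 0.6209 0.1037
-0.071 134 0.5794 0.6214 0.1037
-0.063 97 0.5802 0.6219 0.1037
-0.055 66 0.581 0.6225 0.1035
-0.047 72 0.5816 0.623 0.1036
-0.039 142 0.5824 0.6251 0.1035
-0.031 57 0.5833 0.6237 0.1022
-0.023 0   
-0.015 0   
((601.6660766601562, -59.14606475830078), (54.344207763671875, 41.68239212036133), 83.39805603027344)
-0.095 0   
-0.087 53 0.5813 0.6197 0.1037
-0.079 136 0.5782 0.6202 0.1037
-0.071 137 0.5791 0.6209 0.1037
-0.063 101 0.58 0.6215 0.1037
-0.055 65 0.581 0.6222 0.1035
-0.047 74 0.5818 0.6243 0.1039
-0.039 139 0.5827 0.6251 0.1038
-0.031 61 0.5839 0.6222 0.1028
-0.023 0   
-0.015 0
```

```bash
python3 -m handwheel '[[[0,0,0.009],[0.02,-0.003,0.034],0.085],[[0,0,0],[0.02,-0.002,0.036],0.085],[[0,0,0],[0.005,0,0.04],0.085],[[0,0,0],[0,0,0.04],0.085],[[0,0,0],[0,0,0.04],0.085],[[0,0,0],[0,0,0.015],0.085],[[0,0,0],[0,0,0],0.085],[[0,0,0],[0,0,0],0.085]]'
python3 -c "
from h import *
go([.6155,.075,.073],84.4)"
```

```text
time_s: 4.88
ee_pos: [0.6212, 0.0771, 0.1507]
ee_rot: [179.6, 0.1, 84.3]
wrist_force: [0.3, 0.9, 0.3]
width: 0.0851
shift tool [-0.0025 -0.0061  0.0776] turnz rad -0.001 tilt [-0.0027 -0.0068  0.    ] pos [0.6212 0.0771 0.1507] yaw 84.34 q [ -0.  40. -16.  96.  14.  46. -28.] t 4.88
```

```bash
python3 -m handwheel '[[[0,0,0],[-0.0025,-0.006,0.008],0.085],[[0,0,0],[0,0,0.02],0.085],[[0,0,0],[0,0,0.02],0.085],[[0,0,0],[0,0,0.02],0.085],[[0,0,0],[0,0,0.0095],0.085],[[0,0,0],[0,0,0],0.085]]'
python3 -c "
from h import *
go([.6155,.075,.073],84.4)"
```

```text
time_s: 5.38
ee_pos: [0.6254, 0.076, 0.0823]
ee_rot: [178.4, -0.2, 84.2]
wrist_force: [-1.1, -0.1, -0.1]
width: 0.0851
shift tool [-0.002 -0.01   0.009] turnz rad -0.003 tilt [ 0.0003 -0.0276 -0.    ] pos [0.6254 0.076  0.0823] yaw 84.22 q [ -1.  45. -14.  99.  16.  37. -30.] t 5.38
```

```bash
cat >> h.py <<'E'
def go(target,yaw=None):
    p,R,s=tcp(); e=R.T@(np.array(target)-p); y=s['ee_rot'][2]
    Rt=Ro.from_euler('xyz',[180,0,y if yaw is None else yaw],degrees=True).as_matrix()
    t=Ro.from_matrix(R.T@Rt).as_rotvec()
    print('TURN',np.round(t,3),'SHIFT',np.round(e,4),'| pos',p.round(4),'rot',np.round(s['ee_rot'],2),'q',np.round(s['q'],0),'F',np.round(s['wrist_force'],1),'w',round(s['width'],4),'t',round(s['time_s'],2))
E
python3 -m handwheel '[[[0.027,0,0],[-0.001,-0.01,0],0.085],[[0,0,0],[0,0,0],0.085],[[0,0,0],[0,0,0],0.085]]'
python3 -c "
from h import *
go([.6155,.075,.073],84.4)"
```

```text
time_s: 5.63
ee_pos: [0.6171, 0.0764, 0.0861]
ee_rot: [179.8, -0.3, 84.2]
wrist_force: [-0.2, -0.0, 0.7]
width: 0.0851
TURN [ 0.003 -0.005 -0.004] SHIFT [-0.0017 -0.0015  0.0131] | pos [0.6171 0.0764 0.0861] rot [179.81  -0.26  84.19] q [ -1.  44. -14.  98.  16.  39. -29.] F [-0.2 -0.   0.7] w 0.0851 t 5.63
```

```bash
python3 -m handwheel '[[[0.003,-0.005,0],[-0.0015,-0.0015,0.007],0.085],[[0,0,0],[0,0,0.006],0.085],[[0,0,0],[0,0,0],0.085],[[0,0,0],[0,0,0],0.085]]'
python3 -c "
from h import *
go([.6155,.075,.073],84.4)"
```

```text
time_s: 5.97
ee_pos: [0.6174, 0.0752, 0.075]
ee_rot: [179.7, -0.0, 84.2]
wrist_force: [0.2, 0.1, 0.3]
width: 0.0849
TURN [ 0.005 -0.    -0.004] SHIFT [-0.0003 -0.0019  0.002 ] | pos [0.6174 0.0752 0.075 ] rot [ 1.797e+02 -2.000e-02  8.417e+01] q [ -1.  45. -14.  99.  16.  38. -30.] F [0.2 0.1 0.3] w 0.0849 t 5.97
```

```bash
python3 -m handwheel '[[[0.005,0,0],[0,-0.002,0.001],0.085],[[0,0,0],[0,0,0],0.06],[[0,0,0],[0,0,0],0.05],[[0,0,0],[0,0,0],0.04],[[0,0,0],[0,0,0],0.04],[[0,0,0],[0,0,0],0.04],[[0,0,0],[0,0,0],0.04]]' 35
python3 -c "
from h import *
go([.6155,.075,.073],84.4)"
```

```text
time_s: 6.55
ee_pos: [0.6149, 0.0755, 0.0739]
ee_rot: [-179.9, -0.0, 84.2]
wrist_force: [-0.5, -0.5, -0.4]
width: 0.0511
TURN [-0.001 -0.    -0.004] SHIFT [-0.0005  0.0007  0.0009] | pos [0.6149 0.0755 0.0739] rot [-1.7994e+02 -1.0000e-02  8.4180e+01] q [ -1.  45. -14.  99.  16.  38. -30.] F [-0.5 -0.5 -0.4] w 0.0511 t 6.55
```

```bash
python3 -m handwheel '[[[0,0,0],[0,0,-0.01],0.04],[[0,0,0],[0,0,-0.02],0.04],[[0,0,0],[0,0,-0.02],0.04],[[0,0,0],[0,0,-0.02],0.04],[[0,0,0],[0,0,-0.02],0.04],[[0,0,0],[0.01,-0.002,-0.01],0.04],[[0,0,0],[0.02,-0.004,0],0.04],[[0,0,0],[0.03,-0.006,0],0.04],[[0,0,0],[0.03,-0.006,0],0.04],[[0,0,0],[0.03,-0.006,0],0.04]]' 60
python3 -c "
from h import *
go([.59,.354,.16],84.4)"
```

```text
time_s: 7.38
ee_pos: [0.603, 0.1912, 0.1792]
ee_rot: [-179.7, 0.4, 83.3]
wrist_force: [1.2, -0.7, -2.7]
width: 0.0504
TURN [-0.005  0.007 -0.02 ] SHIFT [ 0.1603 -0.032   0.0181] | pos [0.603  0.1912 0.1792] rot [-179.74    0.43   83.25] q [-11.  39. -16.  92.  13.  51. -38.] F [ 1.2 -0.7 -2.7] w 0.0504 t 7.38
```

```bash
python3 -m handwheel '[[[-0.005,0.007,-0.02],[0.03,-0.006,0],0.04],[[0,0,0],[0.03,-0.006,0],0.04],[[0,0,0],[0.03,-0.006,0.005],0.04],[[0,0,0],[0.03,-0.006,0.005],0.04],[[0,0,0],[0.02,-0.004,0.01],0.04],[[0,0,0],[0.01,-0.002,0.01],0.04],[[0,0,0],[0,0,0.01],0.04],[[0,0,0],[0,0,0],0.04]]'
python3 - <<'E'
from h import *
go([.59,.354,.069],84.4)
p,d,T=shot('wrist','m1'); C=cloud('wrist',d,T)
o=find('wrist','mat'); print(rectfit('wrist',o['pixels'],T,.004))
E
```

```text
time_s: 8.05
ee_pos: [0.5774, 0.3674, 0.1368]
ee_rot: [-179.7, -0.5, 85.3]
wrist_force: [-0.7, -0.9, -2.9]
width: 0.0503
TURN [-0.006 -0.008  0.016] SHIFT [-0.0129  0.014   0.0676] | pos [0.5774 0.3674 0.1368] rot [-179.68   -0.46   85.33] q [-26.  45. -15.  85.  13.  51. -50.] F [-0.7 -0.9 -2.9] w 0.0503 t 8.05
(array([0.50217288, 0.34009824]), array([0.26965323, 0.12976413]), 7.329869270324707)
```

View pics/m1.png

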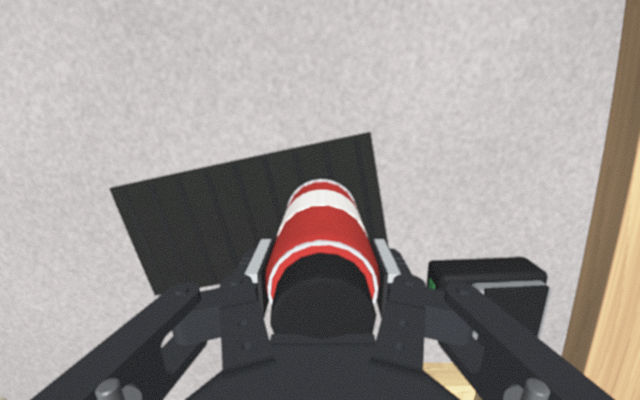

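```bash
python3 -m handwheel '[[[-0.006,-0.008,0.016],[-0.014,0.014,0.006],0.04],[[0,0,0],[0,0,0.012],0.04],[[0,0,0],[0,0,0.012],0.04],[[0,0,0],[0,0,0.012],0.04],[[0,0,0],[0,0,0.008],0.04],[[0,0,0],[0,0,0.003],0.04],[[0,0,0],[0,0,0],0.04],[[0,0,0],[0,0,0],0.04]]'
python3 - <<'E'
from h import *
go([.591,.351,.069],84.4)
E
```

```text
time_s: 8.82
ee_pos: [0.5999, 0.3381, 0.0833]
ee_rot: [179.5, 0.3, 83.4]
wrist_force: [0.1, 0.7, -1.1]
width: 0.05
TURN [ 0.009  0.005 -0.018] SHIFT [ 0.0118 -0.0104  0.0141] | pos [0.5999 0.3381 0.0833] rot [179.47   0.25  83.38] q [-25.  49. -13.  87.  15.  46. -50.] F [ 0.1  0.7 -1.1] w 0.05 t 8.82
```

```bash
python3 -m handwheel '[[[0.008,0.005,-0.016],[0.009,-0.008,0.002],0.04],[[0,0,0],[0,0,0.002],0.04],[[0,0,0],[0,0,0.002],0.04],[[0,0,0],[0,0,0],0.04],[[0,0,0],[0,0,0],0.04]]'
python3 - <<'E'
from h import *
go([.591,.351,.069],84.4)
E
```

```text
time_s: 9.23
ee_pos: [0.5921, 0.3517, 0.0783]
ee_rot: [179.9, -0.2, 84.5]
wrist_force: [0.3, 0.7, -1.6]
width: 0.0504
TURN [ 0.002 -0.004  0.002] SHIFT [-0.0008 -0.0011  0.0093] | pos [0.5921 0.3517 0.0783] rot [179.9   -0.24  84.54] q [-25.  49. -14.  87.  15.  45. -50.] F [ 0.3  0.7 -1.6] w 0.0504 t 9.23
```

```bash
python3 -m handwheel '[[[0.002,-0.004,0],[0,-0.001,0.003],0.04],[[0,0,0],[0,0,0.003],0.04],[[0,0,0],[0,0,0.0015],0.04],[[0,0,0],[0,0,0],0.04],[[0,0,0],[0,0,0],0.04]]'
python3 - <<'E'
from h import *
go([.591,.351,.069],84.4)
E
```

```text
time_s: 9.65
ee_pos: [0.5913, 0.352, 0.0705]
ee_rot: [180.0, 0.0, 84.5]
wrist_force: [-0.7, 0.4, -1.4]
width: 0.0503
TURN [0.001 0.    0.003] SHIFT [-0.001  -0.0002  0.0015] | pos [0.5913 0.352  0.0705] rot [179.97   0.    84.55] q [-26.  50. -13.  87.  15.  45. -50.] F [-0.7  0.4 -1.4] w 0.0503 t 9.65
```

```bash
python3 -m handwheel '[[[0,0,0],[0,0,0.0012],0.04],[[0,0,0],[0,0,0],0.04],[[0,0,0],[0,0,0.0008],0.04],[[0,0,0],[0,0,0.0005],0.04],[[0,0,0],[0,0,0],0.04]]'
python3 - <<'E'
from h import *
go([.591,.351,.069],84.4)
E
```

```text
time_s: 10.07
ee_pos: [0.5917, 0.352, 0.0691]
ee_rot: [179.9, -0.0, 84.5]
wrist_force: [0.3, -0.0, -2.3]
width: 0.0503
TURN [ 0.001 -0.     0.002] SHIFT [-0.0011 -0.0006  0.0001] | pos [0.5917 0.352  0.0691] rot [ 1.7993e+02 -2.0000e-02  8.4510e+01] q [-26.  50. -13.  87.  15.  45. -50.] F [ 0.3 -0.  -2.3] w 0.0503 t 10.07
```

```bash
python3 -m handwheel '[[[0,0,0],[0,0,0.0012],0.04],[[0,0,0],[0,0,0.0008],0.04],[[0,0,0],[0,0,0.0008],0.04],[[0,0,0],[0,0,0],0.04]]'
python3 - <<'E'
from h import *
go([.591,.351,.069],84.4)
p,d,T=shot('scene','s1'); cv2.imwrite('pics/s1z.png',cv2.resize(p[120:280,340:500,::-1],None,fx=3,fy=3,interpolation=2))
E
```

```text
time_s: 10.4
ee_pos: [0.592, 0.3523, 0.069]
ee_rot: [179.9, -0.1, 84.5]
wrist_force: [0.6, 0.1, -2.9]
width: 0.05
TURN [ 0.002 -0.001  0.002] SHIFT [-0.0014 -0.0008  0.    ] | pos [0.592  0.3523 0.069 ] rot [ 1.7986e+02 -6.0000e-02  8.4500e+01] q [-26.  50. -13.  87.  15.  44. -51.] F [ 0.6  0.1 -2.9] w 0.05 t 10.4
```

View pics/s1z.png

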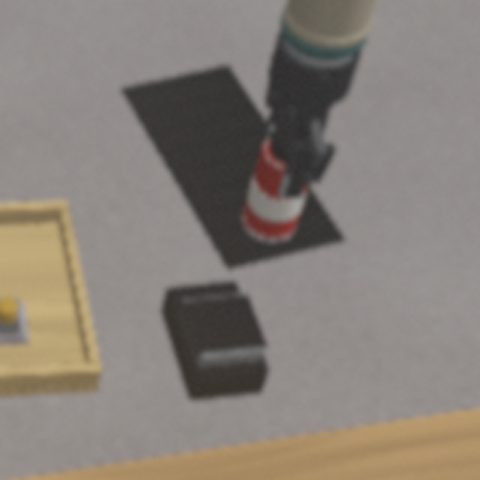

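```bash
python3 -m handwheel '[[[0,0,0],[0,0,0.002],0.04],[[0,0,0],[0,0,0.002],0.04],[[0,0,0],[0,0,0.001],0.04]]'
python3 - <<'E'
from h import *
go([.591,.351,.069],84.4)
E
```

```text
time_s: 10.7
ee_pos: [0.592, 0.3527, 0.069]
ee_rot: [179.8, -0.1, 84.5]
wrist_force: [-1.3, -1.3, 1.0]
width: 0.0506
TURN [ 0.003 -0.001  0.001] SHIFT [-0.0018 -0.0008 -0.0001] | pos [0.592  0.3527 0.069 ] rot [ 1.7981e+02 -5.0000e-02  8.4480e+01] q [-26.  50. -13.  87.  15.  44. -51.] F [-1.3 -1.3  1. ] w 0.0506 t 10.7
```

```bash
python3 -m handwheel '[[[0,0,0],[0,0,0],0.055],[[0,0,0],[0,0,0],0.07],[[0,0,0],[0,0,0],0.08],[[0,0,0],[0,0,0],0.08],[[0,0,0],[0,0,-0.02],0.08],[[0,0,0],[0,0,-0.03],0.085],[[0,0,0],[0,0,-0.03],0.085],[[0,0,0],[0,0,-0.03],0.085],[[0,0,0],[-0.01,0,-0.01],0.085],[[0,0,0],[-0.03,0.005,0],0.085],[[0,0,0],[-0.04,0.005,0],0.085],[[0,0,0],[-0.04,0.005,0],0.085],[[0,0,0],[-0.04,0.005,0],0.085],[[0,0,0],[-0.04,0.005,0],0.085],[[0,0,0],[-0.04,0.005,0],0.085],[[0,0,0],[-0.04,0.005,0],0.085],[[0,0,0],[-0.02,0.003,0],0.085],[[0,0,0],[-0.01,0,0],0.085],[[0,0,0],[0,0,0],0.085]]'
python3 - <<'E'
from h import *
go([.6108,.0089,.17],84.4)
E
```

```text
time_s: 12.28
ee_pos: [0.5983, 0.0281, 0.1836]
ee_rot: [-180.0, -0.2, 84.7]
wrist_force: [-0.4, 0.1, 0.7]
width: 0.0854
TURN [-0.001 -0.003  0.006] SHIFT [-0.018   0.0142  0.0136] | pos [0.5983 0.0281 0.1836] rot [-1.7996e+02 -1.5000e-01  8.4720e+01] q [  5.  36. -17.  98.  13.  48. -22.] F [-0.4  0.1  0.7] w 0.0854 t 12.28
```

```bash
python3 -m handwheel '[[[0,-0.003,0.006],[-0.018,0.014,0.005],0.085],[[0,0,0],[0,0,0.005],0.085],[[0,0,0],[0,0,0.0],0.085],[[0,0,0],[0,0,0],0.085]]'
python3 - <<'E'
from h import *
go([.6108,.0089,.069],84.4)
E
```

```text
time_s: 12.62
ee_pos: [0.6106, 0.0139, 0.1725]
ee_rot: [-179.9, -0.2, 84.6]
wrist_force: [0.4, -0.4, 0.3]
width: 0.0846
TURN [-0.001 -0.004  0.004] SHIFT [-0.0053  0.0009  0.1035] | pos [0.6106 0.0139 0.1725] rot [-179.92   -0.2    84.6 ] q [  6.  37. -17.  97.  13.  48. -21.] F [ 0.4 -0.4  0.3] w 0.0846 t 12.62
```

```bash
python3 -m handwheel '[[[0,-0.004,0.004],[-0.005,0.001,0.008],0.085],[[0,0,0],[0,0,0.014],0.085],[[0,0,0],[0,0,0.014],0.085],[[0,0,0],[0,0,0.014],0.085],[[0,0,0],[0,0,0.01],0.085],[[0,0,0],[0,0,0],0.085],[[0,0,0],[0,0,0],0.085]]'
python3 - <<'E'
from h import *
go([.6108,.0089,.069],84.4)
E
```

```text
time_s: 13.2
ee_pos: [0.6109, 0.019, 0.1093]
ee_rot: [180.0, -0.2, 85.1]
wrist_force: [0.5, -0.1, -0.1]
width: 0.0849
TURN [ 0.    -0.004  0.012] SHIFT [-0.0102  0.0007  0.0402] | pos [0.6109 0.019  0.1093] rot [179.99  -0.2   85.11] q [  5.  42. -15.  99.  15.  41. -23.] F [ 0.5 -0.1 -0.1] w 0.0849 t 13.2
```

```bash
python3 -m handwheel '[[[0,-0.004,0.012],[-0.01,0.001,0.006],0.085],[[0,0,0],[0,0,0.01],0.085],[[0,0,0],[0,0,0.01],0.085],[[0,0,0],[0,0,0.004],0.085],[[0,0,0],[0,0,0],0.085],[[0,0,0],[0,0,0],0.085]]'
python3 - <<'E'
from h import *
go([.6108,.0089,.069],84.4)
E
```

```text
time_s: 13.7
ee_pos: [0.6122, 0.0081, 0.0777]
ee_rot: [179.8, 0.0, 84.4]
wrist_force: [0.7, -0.7, -0.0]
width: 0.0851
TURN [ 0.003  0.001 -0.001] SHIFT [ 0.0006 -0.0015  0.0087] | pos [0.6122 0.0081 0.0777] rot [1.7983e+02 4.0000e-02 8.4350e+01] q [  5.  45. -14. 100.  16.  37. -24.] F [ 0.7 -0.7 -0. ] w 0.0851 t 13.7
```

```bash
python3 -m handwheel '[[[0.003,0,0],[0,-0.0015,0.006],0.085],[[0,0,0],[0,0,0.003],0.085],[[0,0,0],[0,0,0],0.085],[[0,0,0],[0,0,0],0.085]]'
python3 - <<'E'
from h import *
go([.6108,.0089,.069],84.4)
E
```

```text
time_s: 14.03
ee_pos: [0.6111, 0.0085, 0.0682]
ee_rot: [180.0, 0.0, 84.4]
wrist_force: [-0.5, -0.3, -0.5]
width: 0.085
TURN [ 0.001  0.    -0.001] SHIFT [ 0.0004 -0.0003 -0.0008] | pos [0.6111 0.0085 0.0682] rot [1.7997e+02 2.0000e-02 8.4360e+01] q [  5.  45. -14. 100.  17.  36. -24.] F [-0.5 -0.3 -0.5] w 0.085 t 14.03
```

```bash
python3 -m handwheel '[[[0,0,0],[0,0,0],0.07],[[0,0,0],[0,0,0],0.06],[[0,0,0],[0,0,0],0.045],[[0,0,0],[0,0,0],0.045],[[0,0,0],[0,0,0],0.045],[[0,0,0],[0,0,0],0.045]]' 40
python3 - <<'E'
from h import *
go([.6108,.0089,.069],84.4)
E
```

```text
time_s: 14.53
ee_pos: [0.6108, 0.0088, 0.0689]
ee_rot: [180.0, 0.0, 84.4]
wrist_force: [-0.9, 0.6, -0.0]
width: 0.0569
TURN [ 0.  0. -0.] SHIFT [ 0.0001  0.     -0.0001] | pos [0.6108 0.0088 0.0689] rot [1.7997e+02 1.0000e-02 8.4370e+01] q [  5.  45. -14. 100.  17.  36. -24.] F [-0.9  0.6 -0. ] w 0.0569 t 14.53
```

```bash
python3 -m handwheel '[[[0,0,0],[0,0,-0.01],0.045],[[0,0,0],[0,0,-0.02],0.045],[[0,0,0],[0,0,-0.025],0.045],[[0,0,0],[0,0,-0.025],0.045],[[0,0,0],[0,-0.01,-0.02],0.045],[[0,0,0],[0.01,-0.02,-0.01],0.045],[[0,0,0],[0.02,-0.02,0],0.045],[[0,0,0],[0.03,-0.02,0],0.045],[[0,0,0],[0.03,-0.02,0],0.045],[[0,0,0],[0.03,-0.02,0],0.045],[[0,0,0],[0.03,-0.015,0],0.045],[[0,0,0],[0.03,-0.01,0],0.045],[[0,0,0],[0.03,0,0],0.045],[[0,0,0],[0.025,0,0],0.045],[[0,0,0],[0.02,0,0],0.045],[[0,0,0],[0.01,0,0],0.045],[[0,0,0],[0,0,0],0.045]]' 60
python3 - <<'E'
from h import *
go([.502,.340,.14],84.4)
E
```

```text
time_s: 15.95
ee_pos: [0.4961, 0.2935, 0.1893]
ee_rot: [180.0, 0.1, 84.0]
wrist_force: [0.1, 0.0, -3.3]
width: 0.056
TURN [ 0.     0.001 -0.007] SHIFT [0.047  0.001  0.0493] | pos [0.4961 0.2935 0.1893] rot [1.7997e+02 8.0000e-02 8.4010e+01] q [-23.  33. -16. 101.  12.  47. -51.] F [ 0.1  0.  -3.3] w 0.056 t 15.95
```

```bash
python3 -m handwheel '[[[0,0,-0.007],[0.015,0,0.01],0.045],[[0,0,0],[0.02,0,0.015],0.045],[[0,0,0],[0.007,0,0.015],0.045],[[0,0,0],[0,0,0.015],0.045],[[0,0,0],[0,0,0.015],0.045],[[0,0,0],[0,0,0.015],0.045],[[0,0,0],[0,0,0.01],0.045],[[0,0,0],[0,0,0],0.045],[[0,0,0],[0,0,0],0.045]]'
python3 - <<'E'
from h import *
go([.502,.340,.064],84.4)
E
```

```text
time_s: 16.7
ee_pos: [0.5026, 0.3198, 0.0888]
ee_rot: [-180.0, 0.9, 83.8]
wrist_force: [0.7, -0.0, -3.2]
width: 0.0567
TURN [-0.     0.016 -0.01 ] SHIFT [ 0.0204 -0.0028  0.0245] | pos [0.5026 0.3198 0.0888] rot [-179.98    0.91   83.8 ] q [-27.  43. -13. 102.  16.  38. -56.] F [ 0.7 -0.  -3.2] w 0.0567 t 16.7
```

```bash
python3 -m handwheel '[[[0,0.016,-0.01],[0.017,-0.002,0.006],0.045],[[0,0,0],[0,0,0.006],0.045],[[0,0,0],[0,0,0.003],0.045],[[0,0,0],[0,0,0],0.045],[[0,0,0],[0,0,0],0.045]]'
python3 - <<'E'
from h import *
go([.502,.340,.064],84.4)
E
```

```text
time_s: 17.12
ee_pos: [0.5044, 0.3365, 0.0746]
ee_rot: [179.9, -0.1, 84.3]
wrist_force: [0.4, 0.4, -3.1]
width: 0.0563
TURN [ 0.002 -0.002 -0.002] SHIFT [ 0.0032 -0.0028  0.0106] | pos [0.5044 0.3365 0.0746] rot [ 1.7986e+02 -1.1000e-01  8.4280e+01] q [-28.  44. -13. 101.  16.  36. -56.] F [ 0.4  0.4 -3.1] w 0.0563 t 17.12
```

```bash
python3 -m handwheel '[[[0.002,-0.002,0],[0.003,-0.003,0.004],0.045],[[0,0,0],[0,0,0.004],0.045],[[0,0,0],[0,0,0.002],0.045],[[0,0,0],[0,0,0.001],0.045],[[0,0,0],[0,0,0.002],0.045],[[0,0,0],[0,0,0.001],0.045]]'
python3 - <<'E'
from h import *
go([.502,.340,.064],84.4)
E
```

```text
time_s: 17.62
ee_pos: [0.5021, 0.341, 0.064]
ee_rot: [179.8, -0.1, 84.3]
wrist_force: [-0.8, -1.1, 1.2]
width: 0.0561
TURN [ 0.003 -0.001 -0.002] SHIFT [-0.001  0.    -0.   ] | pos [0.5021 0.341  0.064 ] rot [ 1.7983e+02 -5.0000e-02  8.4290e+01] q [-29.  45. -13. 101.  16.  35. -57.] F [-0.8 -1.1  1.2] w 0.0561 t 17.62
```

```bash
python3 -m handwheel '[[[0,0,0],[0,0,0],0.06],[[0,0,0],[0,0,0],0.07],[[0,0,0],[0,0,0],0.072],[[0,0,0],[0,0,0],0.072],[[0,0,0],[0,0,-0.02],0.072],[[0,0,0],[0,0,-0.03],0.072],[[0,0,0],[0,0,-0.03],0.072],[[0,0,0],[0,0,-0.03],0.075],[[0,0,0],[-0.01,0,-0.01],0.075],[[0,0,0],[-0.03,0.01,0],0.075],[[0,0,0],[-0.038,0.014,0],0.075],[[0,0,0],[-0.038,0.014,0],0.075],[[0,0,0],[-0.038,0.014,0],0.075],[[0,0,0],[-0.038,0.014,0],0.075],[[0,0,0],[-0.038,0.014,0],0.075],[[0,0,0],[-0.038,0.014,0],0.075],[[0,0,0],[-0.038,0.014,0],0.075],[[0,0,0],[-0.03,0.01,0],0.075],[[0,0,0],[-0.01,0.005,0],0.075],[[0,0,0],[0,0,0],0.075]]'
python3 - <<'E'
from h import *
go([.6017,-.0592,.15],84.2)
E
```

```text
time_s: 19.28
ee_pos: [0.5925, -0.029, 0.1839]
ee_rot: [179.8, -0.2, 84.5]
wrist_force: [-0.0, 0.3, -0.1]
width: 0.0751
TURN [ 0.004 -0.004  0.005] SHIFT [-0.0294  0.0119  0.0338] | pos [ 0.5925 -0.029   0.1839] rot [179.76  -0.23  84.51] q [ 11.  35. -17.  99.  13.  47. -18.] F [-0.   0.3 -0.1] w 0.0751 t 19.28
```

```bash
python3 -m handwheel '[[[0.004,-0.004,0.005],[-0.025,0.01,0.01],0.075],[[0,0,0],[-0.006,0.002,0.015],0.075],[[0,0,0],[0,0,0.015],0.075],[[0,0,0],[0,0,0],0.075],[[0,0,0],[0,0,0],0.075]]'
python3 - <<'E'
from h import *
go([.6017,-.0592,.067],84.2)
E
```

```text
time_s: 19.7
ee_pos: [0.6007, -0.0555, 0.1421]
ee_rot: [-179.9, -0.3, 84.5]
wrist_force: [0.6, -0.5, -0.1]
width: 0.075
TURN [-0.001 -0.004  0.005] SHIFT [-0.0039  0.0015  0.0751] | pos [ 0.6007 -0.0555  0.1421] rot [-179.94   -0.25   84.46] q [ 13.  39. -16.  99.  15.  44. -16.] F [ 0.6 -0.5 -0.1] w 0.075 t 19.7
```

```bash
python3 -m handwheel '[[[0,-0.004,0.005],[-0.006,0.001,0.01],0.075],[[0,0,0],[-0.003,0,0.014],0.075],[[0,0,0],[0,0,0.014],0.075],[[0,0,0],[0,0,0.014],0.075],[[0,0,0],[0,0,0.006],0.075],[[0,0,0],[0,0,0],0.075],[[0,0,0],[0,0,0],0.075]]'
python3 - <<'E'
from h import *
go([.6017,-.0592,.067],84.2)
E
```

```text
time_s: 20.28
ee_pos: [0.6028, -0.0564, 0.0845]
ee_rot: [179.7, -0.2, 84.8]
wrist_force: [0.4, 0.1, -0.3]
width: 0.0748
TURN [ 0.005 -0.004  0.01 ] SHIFT [-0.003  -0.0009  0.0175] | pos [ 0.6028 -0.0564  0.0845] rot [179.74  -0.2   84.76] q [ 12.  44. -15. 101.  17.  37. -17.] F [ 0.4  0.1 -0.3] w 0.0748 t 20.28
```

```bash
python3 -m handwheel '[[[0.005,-0.004,0.01],[-0.003,-0.001,0.008],0.075],[[0,0,0],[0,0,0.006],0.075],[[0,0,0],[0,0,0.003],0.075],[[0,0,0],[0,0,0],0.075],[[0,0,0],[0,0,0],0.075]]'
python3 - <<'E'
from h import *
go([.6017,-.0592,.067],84.2)
E
```

```text
time_s: 20.7
ee_pos: [0.6033, -0.059, 0.0682]
ee_rot: [179.8, 0.0, 84.2]
wrist_force: [0.6, 1.2, 0.1]
width: 0.0749
TURN [ 0.003  0.001 -0.001] SHIFT [-0.0004 -0.0015  0.0012] | pos [ 0.6033 -0.059   0.0682] rot [1.7981e+02 3.0000e-02 8.4170e+01] q [ 11.  45. -14. 101.  17.  35. -18.] F [0.6 1.2 0.1] w 0.0749 t 20.7
```

```bash
python3 -m handwheel '[[[0.003,0,0],[0,-0.0017,0.001],0.075],[[0,0,0],[0,0,0],0.065],[[0,0,0],[0,0,0],0.055],[[0,0,0],[0,0,0],0.045],[[0,0,0],[0,0,0],0.032],[[0,0,0],[0,0,0],0.032],[[0,0,0],[0,0,0],0.032],[[0,0,0],[0,0,0],0.032]]' 40
python3 - <<'E'
from h import *
go([.6017,-.0592,.067],84.2)
E
```

```text
time_s: 21.37
ee_pos: [0.6015, -0.0589, 0.0679]
ee_rot: [180.0, 0.0, 84.1]
wrist_force: [-0.3, 1.0, -0.1]
width: 0.0434
TURN [ 0.001  0.    -0.001] SHIFT [-0.0003  0.0002  0.0009] | pos [ 0.6015 -0.0589  0.0679] rot [1.7996e+02 3.0000e-02 8.4150e+01] q [ 11.  45. -14. 102.  17.  35. -18.] F [-0.3  1.  -0.1] w 0.0434 t 21.37
```

```bash
python3 -m handwheel '[[[0,0,0],[0,0,-0.01],0.032],[[0,0,0],[0,0,-0.02],0.032],[[0,0,0],[0,0,-0.025],0.032],[[0,0,0],[0,0,-0.025],0.032],[[0,0,0],[0,-0.01,-0.02],0.032],[[0,0,0],[0.01,-0.02,-0.01],0.032],[[0,0,0],[0.02,-0.03,0],0.032],[[0,0,0],[0.025,-0.03,0],0.032],[[0,0,0],[0.025,-0.03,0],0.032],[[0,0,0],[0.025,-0.03,0],0.032],[[0,0,0],[0.03,-0.025,0],0.032],[[0,0,0],[0.03,-0.02,0],0.032],[[0,0,0],[0.03,-0.01,0],0.032],[[0,0,0],[0.035,-0.005,0],0.032],[[0,0,0],[0.035,0,0],0.032],[[0,0,0],[0.035,0,0],0.032],[[0,0,0],[0.025,0,0],0.032],[[0,0,0],[0.01,0,0],0.032],[[0,0,0],[0,0,0],0.032]]' 60
python3 - <<'E'
from h import *
go([.413,.329,.14],84.2)
E
```

```text
time_s: 22.95
ee_pos: [0.417, 0.3066, 0.1885]
ee_rot: [179.8, 0.1, 83.8]
wrist_force: [0.3, -0.2, -2.7]
width: 0.0435
TURN [ 0.004  0.002 -0.007] SHIFT [ 0.0219 -0.0066  0.0484] | pos [0.417  0.3066 0.1885] rot [1.7976e+02 1.0000e-01 8.3810e+01] q [-28.  29. -17. 110.  13.  42. -59.] F [ 0.3 -0.2 -2.7] w 0.0435 t 22.95
```

```bash
python3 -m handwheel '[[[0.004,0,-0.007],[0.018,-0.006,0.01],0.032],[[0,0,0],[0.004,0,0.015],0.032],[[0,0,0],[0,0,0.017],0.032],[[0,0,0],[0,0,0.017],0.032],[[0,0,0],[0,0,0.017],0.032],[[0,0,0],[0,0,0.015],0.032],[[0,0,0],[0,0,0.01],0.032],[[0,0,0],[0,0,0],0.032],[[0,0,0],[0,0,0],0.032]]'
python3 - <<'E'
from h import *
go([.413,.329,.063],84.2)
E
```

```text
time_s: 23.7
ee_pos: [0.4154, 0.314, 0.086]
ee_rot: [179.9, 0.8, 83.6]
wrist_force: [0.3, 0.3, -3.2]
width: 0.0437
TURN [ 0.001  0.014 -0.011] SHIFT [ 0.0149 -0.0041  0.0228] | pos [0.4154 0.314  0.086 ] rot [179.92   0.78  83.58] q [-32.  39. -13. 114.  17.  30. -64.] F [ 0.3  0.3 -3.2] w 0.0437 t 23.7
```

```bash
python3 -m handwheel '[[[0.001,0.014,-0.011],[0.013,-0.004,0.006],0.032],[[0,0,0],[0,0,0.005],0.032],[[0,0,0],[0,0,0.003],0.032],[[0,0,0],[0,0,0],0.032],[[0,0,0],[0,0,0],0.032]]'
python3 - <<'E'
from h import *
go([.413,.329,.063],84.2)
E
```

```text
time_s: 24.12
ee_pos: [0.4144, 0.329, 0.0733]
ee_rot: [179.8, -0.3, 84.2]
wrist_force: [1.3, -0.2, -3.4]
width: 0.0433
TURN [ 0.003 -0.005  0.   ] SHIFT [-0.0002 -0.0015  0.0103] | pos [0.4144 0.329  0.0733] rot [179.8   -0.28  84.21] q [-33.  40. -13. 114.  18.  27. -64.] F [ 1.3 -0.2 -3.4] w 0.0433 t 24.12
```

```bash
python3 -m handwheel '[[[0.003,-0.005,0],[0,-0.0015,0.004],0.032],[[0,0,0],[0,0,0.004],0.032],[[0,0,0],[0,0,0.002],0.032],[[0,0,0],[0,0,0.001],0.032],[[0,0,0],[0,0,0.002],0.032],[[0,0,0],[0,0,0.001],0.032]]'
python3 - <<'E'
from h import *
go([.413,.329,.063],84.2)
E
```

```text
time_s: 24.62
ee_pos: [0.4132, 0.33, 0.0628]
ee_rot: [179.8, -0.0, 84.2]
wrist_force: [-1.0, -0.5, 0.7]
width: 0.0434
TURN [ 0.003 -0.     0.001] SHIFT [-0.001  -0.0001 -0.0002] | pos [0.4132 0.33   0.0628] rot [179.81  -0.    84.24] q [-34.  41. -12. 114.  18.  26. -65.] F [-1.  -0.5  0.7] w 0.0434 t 24.62
```

```bash
python3 -m handwheel '[[[0,0,0],[0,0,0],0.05],[[0,0,0],[0,0,0],0.06],[[0,0,0],[0,0,0],0.068],[[0,0,0],[0,0,0],0.068],[[0,0,0],[0,0,-0.02],0.068],[[0,0,0],[0,0,-0.03],0.068],[[0,0,0],[0,0,-0.03],0.07],[[0,0,0],[0,0,-0.035],0.075],[[0,0,0],[-0.02,0,-0.025],0.08],[[0,0,0],[-0.03,0.015,-0.01],0.085],[[0,0,0],[-0.03,0.025,0],0.085],[[0,0,0],[-0.03,0.025,0],0.085],[[0,0,0],[-0.03,0.025,0],0.085],[[0,0,0],[-0.03,0.027,0],0.085],[[0,0,0],[-0.03,0.027,0],0.085],[[0,0,0],[-0.03,0.027,0],0.085],[[0,0,0],[-0.025,0.027,0],0.085],[[0,0,0],[-0.02,0.02,0],0.085],[[0,0,0],[-0.005,0.01,0],0.085],[[0,0,0],[0,0,0],0.085]]'
python3 - <<'E'
from h import *
go([.669,0,.2],84.2)
E
```

```text
time_s: 26.28
ee_pos: [0.623, 0.0183, 0.2191]
ee_rot: [179.5, -0.2, 84.7]
wrist_force: [-0.9, 0.2, -0.0]
width: 0.0852
TURN [ 0.009 -0.003  0.008] SHIFT [-0.014   0.0473  0.0195] | pos [0.623  0.0183 0.2191] rot [179.5   -0.18  84.67] q [  6.  35. -17.  92.  12.  54. -20.] F [-0.9  0.2 -0. ] w 0.0852 t 26.28
```

```bash
python3 -m handwheel '[[[0.009,-0.003,0.008],[-0.014,0.03,0],0.085],[[0,0,0],[0,0.015,0],0.085],[[0,0,0],[0,0,0],0.085],[[0,0,0],[0,0,0],0.085]]'
cat > plane.py <<'E'
from h import *
import sys
p,d,T=shot('wrist',sys.argv[1]); C=cloud('wrist',d,T)
o=find('wrist','plane_mid'); l=spotter.landmark_of('wrist','plane_mid')
zf=float(sys.argv[2]); P=C[o['pixels']]; print('score',o['score'],'z',np.nanpercentile(P[:,2],[2,50,98]).round(3))
m=o['pixels']&(C[...,2]>zf+.012)
P=C[m]; P=P[np.isfinite(P[:,0])]
print('all',cv2.minAreaRect((P[:,:2]*1000).astype(np.float32)))
for z in (zf+.02,zf+.04): print('ray z',z,rectfit('wrist',o['pixels'],T,z))
if l: print('lm',atz('wrist',[l[0]['at']],T,zf+.025)[0].round(4),l[0]['score'])
E
python3 plane.py p1 .009; python3 -c "
from h import *
go([.669,0,.15],84.2)"
```

```text
time_s: 26.62
ee_pos: [0.6621, 0.0009, 0.216]
ee_rot: [-179.4, 0.0, 84.3]
wrist_force: [-0.9, -0.4, 0.2]
width: 0.0848
score 0.64 z [0.014 0.04  0.057]
all ((671.6436157226562, -3.3519668579101562), (153.0397491455078, 47.948699951171875), 83.15499114990234)
ray z 0.028999999999999998 (array([ 0.67134021, -0.00733488]), array([0.17113989, 0.04872272]), 83.15570068359375)
ray z 0.049 (array([ 0.6713501 , -0.00246986]), array([0.16074216, 0.04576249]), 83.15555572509766)
lm [ 0.6693 -0.0022  0.034 ] 0.69
TURN [-0.011 -0.     0.003] SHIFT [-0.0012  0.0082  0.0666] | pos [0.6616 0.0019 0.2167] rot [-1.794e+02 -1.000e-02  8.436e+01] q [  7.  39. -17.  85.  12.  59. -18.] F [-0.3  0.8  0.3] w 0.0849 t 26.77
```

View pics/p1.png

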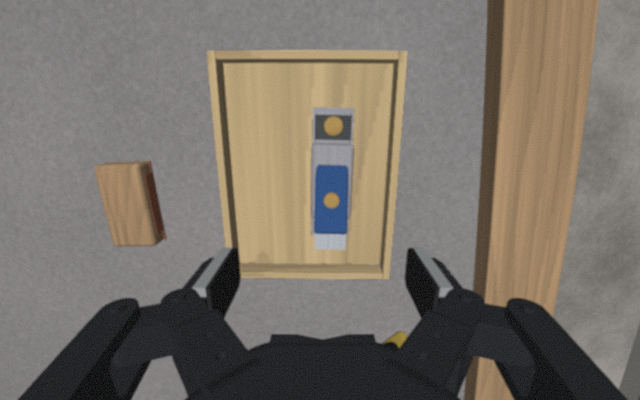

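```bash
python3 -m handwheel '[[[-0.01,0,0.008],[-0.003,0.009,0.01],0.07],[[0,0,0],[0,0,0.02],0.07],[[0,0,0],[0,0,0.025],0.07],[[0,0,0],[0,0,0.025],0.07],[[0,0,0],[0,0,0.025],0.07],[[0,0,0],[0,0,0.015],0.07],[[0,0,0],[0,0,0],0.07],[[0,0,0],[0,0,0],0.07]]'
python3 plane.py p2 .009;python3 -c "
from h import *
go([.671,-.001,.014],83.7)"
```

```text
time_s: 27.43
ee_pos: [0.6705, 0.0017, 0.0924]
ee_rot: [179.6, -0.1, 84.1]
wrist_force: [-0.7, -0.3, -0.2]
width: 0.0704
score 0.73 z [0.014 0.04  0.057]
all ((671.33447265625, -3.5011215209960938), (153.50050354003906, 48.12939453125), 83.11322784423828)
ray z 0.028999999999999998 (array([ 0.67080853, -0.01173981]), array([0.18004286, 0.05002878]), 83.25524139404297)
ray z 0.049 (array([ 0.67146228, -0.00345306]), array([0.16253639, 0.04516422]), 83.25520324707031)
lm [ 6.718e-01 -3.000e-04  3.400e-02] 0.62
TURN [ 0.01  -0.002  0.007] SHIFT [-0.0028 -0.0013  0.0802] | pos [0.6717 0.0016 0.0942] rot [ 1.7942e+02 -1.1000e-01  8.4130e+01] q [  6.  47. -15.  90.  15.  44. -21.] F [0.1 0.2 0.1] w 0.0699 t 27.58
```

View pics/p2.png

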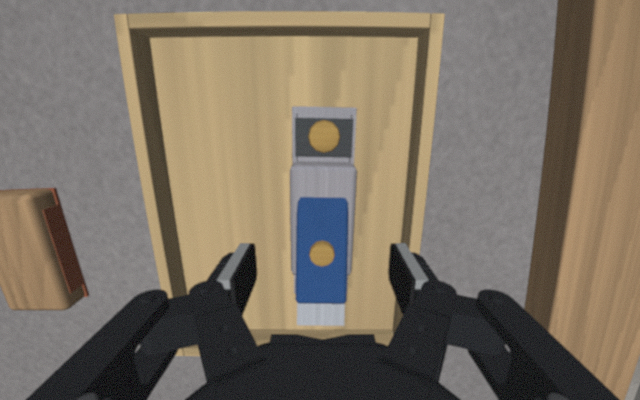

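```bash
python3 -m handwheel '[[[0.01,-0.002,0.015],[-0.003,-0.001,0.01],0.07],[[0,0,0],[0,0,0.014],0.07],[[0,0,0],[0,0,0.014],0.07],[[0,0,0],[0,0,0.014],0.07],[[0,0,0],[0,0,0.008],0.07],[[0,0,0],[0,0,0],0.07],[[0,0,0],[0,0,0],0.07]]'
python3 -c "
from h import *
go([.671,-.002,.014],83.2)"
```

```text
time_s: 28.17
ee_pos: [0.6734, -0.002, 0.0315]
ee_rot: [179.6, -0.0, 83.1]
wrist_force: [1.2, 0.2, 0.2]
width: 0.0701
TURN [ 0.006 -0.    -0.002] SHIFT [-0.0003 -0.0025  0.0175] | pos [ 0.6734 -0.002   0.0315] rot [ 1.7965e+02 -3.0000e-02  8.3110e+01] q [  5.  52. -13.  91.  16.  39. -23.] F [1.2 0.2 0.2] w 0.0701 t 28.17
```

```bash
python3 -m handwheel '[[[0.006,0,0],[0,-0.0025,0.007],0.07],[[0,0,0],[0,0,0.006],0.07],[[0,0,0],[0,0,0.003],0.07],[[0,0,0],[0,0,0],0.07],[[0,0,0],[0,0,0],0.07]]'
python3 -c "
from h import *
go([.671,-.002,.014],83.2)"
```

```text
time_s: 28.58
ee_pos: [0.6714, -0.0015, 0.0145]
ee_rot: [180.0, -0.1, 83.1]
wrist_force: [-0.7, -0.1, 0.4]
width: 0.0704
TURN [ 0.001 -0.001 -0.002] SHIFT [-0.0005 -0.0003  0.0005] | pos [ 0.6714 -0.0015  0.0145] rot [ 1.7995e+02 -5.0000e-02  8.3110e+01] q [  5.  53. -13.  91.  17.  38. -23.] F [-0.7 -0.1  0.4] w 0.0704 t 28.58
```

Now close and lift a little.

```bash
python3 -m handwheel '[[[0,0,0],[0,0,0],0.06],[[0,0,0],[0,0,0],0.05],[[0,0,0],[0,0,0],0.035],[[0,0,0],[0,0,0],0.035],[[0,0,0],[0,0,0],0.035],[[0,0,0],[0,0,0],0.035]]' 80
python3 -c "
from h import *
go([.671,-.002,.014],83.2)"
python3 -m handwheel '[[[0,0,0],[0,0,-0.01],0.035],[[0,0,0],[0,0,-0.015],0.035],[[0,0,0],[0,0,-0.02],0.035],[[0,0,0],[0,0,-0.025],0.035],[[0,0,0],[0,0,-0.03],0.035],[[0,0,0],[0,0,-0.02],0.035],[[0,0,0],[0,0,0],0.035],[[0,0,0],[0,0,0],0.035]]'
python3 -c "
from h import *
go([.51,-.334,.14],10.6)
p,d,T=shot('wrist','p3')"
```

```text
time_s: 29.08
ee_pos: [0.6715, -0.0014, 0.0155]
ee_rot: [179.9, -0.1, 83.1]
wrist_force: [-0.3, 0.4, -0.5]
width: 0.0464
TURN [ 0.002 -0.001 -0.001] SHIFT [-0.0006 -0.0005  0.0015] | pos [ 0.6715 -0.0014  0.0155] rot [ 1.7991e+02 -6.0000e-02  8.3120e+01] q [  5.  53. -13.  91.  17.  38. -23.] F [-0.3  0.4 -0.5] w 0.0464 t 29.08
time_s: 29.75
ee_pos: [0.6678, -0.0021, 0.1426]
ee_rot: [-179.7, 0.0, 83.1]
wrist_force: [-0.3, -0.3, -5.5]
width: 0.0465
TURN [-0.005  0.004  1.266] SHIFT [-0.3484 -0.117   0.0035] | pos [ 0.6678 -0.0021  0.1426] rot [-1.7967e+02  3.0000e-02  8.3150e+01] q [  7.  44. -15.  88.  14.  51. -20.] F [-0.3 -0.3 -5.5] w 0.0465 t 29.75
```

View pics/p3.png

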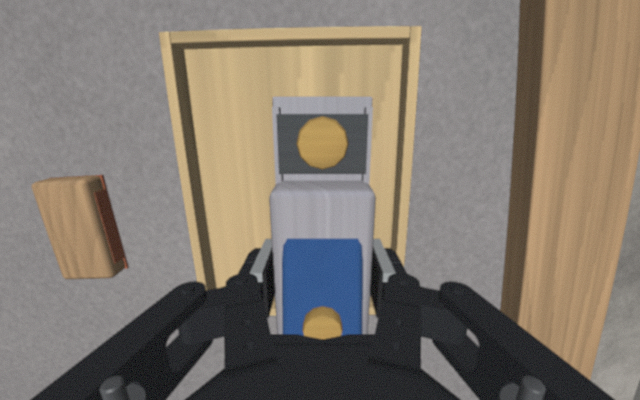

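```bash
python3 -m handwheel '[[[0,0,0],[-0.01,-0.003,0],0.035],[[0,0,0],[-0.02,-0.007,0],0.035],[[0,0,0],[-0.03,-0.01,0],0.035],[[0,0,0],[-0.03,-0.01,0],0.035],[[0,0,0],[-0.03,-0.01,0],0.035],[[0,0,0],[-0.03,-0.01,0],0.035],[[0,0,0],[-0.03,-0.01,0],0.035],[[0,0,0],[-0.03,-0.01,0],0.035],[[0,0,0],[-0.03,-0.01,0],0.035],[[0,0,0],[-0.03,-0.01,0],0.035],[[0,0,0],[-0.03,-0.01,0],0.035],[[0,0,0],[-0.02,-0.007,0],0.035],[[0,0,0],[-0.01,-0.003,0],0.035],[[0,0,0],[0,0,0],0.035]]'
python3 -m handwheel '[[[0,0,0.05],[0,0,0],0.035],[[0,0,0.1],[0,0,0],0.035],[[0,0,0.1],[0,0,0],0.035],[[0,0,0.1],[0,0,0],0.035],[[0,0,0.1],[0,0,0],0.035],[[0,0,0.1],[0,0,0],0.035],[[0,0,0.1],[0,0,0],0.035],[[0,0,0.1],[0,0,0],0.035],[[0,0,0.1],[0,0,0],0.035],[[0,0,0.1],[0,0,0],0.035],[[0,0,0.1],[0,0,0],0.035],[[0,0,0.1],[0,0,0],0.035],[[0,0,0.05],[0,0,0],0.035],[[0,0,0],[0,0,0],0.035],[[0,0,0],[0,0,0],0.035]]'
cat > pad.py <<'E'
from h import *
import sys
p,d,T=shot('wrist',sys.argv[1]); C=cloud('wrist',d,T)
o=find('wrist','pad'); 
if o: print('wrist pad',o['score'],rectfit('wrist',o['pixels'],T,.008))
o2=find('wrist','plane_mid')
if o2:
    P=C[o2['pixels']]; P=P[np.isfinite(P[:,0])]; 
    p0,R,_=tcp(); L=(P-p0)@R; print('plane in tool: x max',np.percentile(L[:,0],[.5,50,99.5]).round(4),'y',np.percentile(L[:,1],[.5,50,99.5]).round(4),'z',np.percentile(L[:,2],[2,50,98]).round(4))
E
python3 pad.py d1
python3 -c "
from h import *
go([.51,-.334,.10],10.6)"
```

```text
time_s: 30.97
ee_pos: [0.4907, -0.3337, 0.1199]
ee_rot: [-177.2, -0.3, 83.2]
wrist_force: [-0.3, -0.6, -4.5]
width: 0.0466
time_s: 32.22
ee_pos: [0.499, -0.2986, 0.1081]
ee_rot: [-177.0, 2.5, 13.0]
wrist_force: [0.9, 0.7, -5.9]
width: 0.0466
wrist pad 0.83 (array([ 0.52368378, -0.33715295]), array([0.16791759, 0.07808096]), 12.484048843383789)
plane in tool: x max [-0.0283  0.0313  0.0819] y [-0.0231  0.0001  0.0236] z [-0.0394 -0.0227  0.0019]
TURN [-0.05   0.045  0.039] SHIFT [0.0038 0.0362 0.0064] | pos [ 0.4986 -0.2998  0.1084] rot [-177.05    2.52   12.92] q [ 27.  41.   2. 101.  -3.  42. -46.] F [ 1.  -0.9 -4.9] w 0.0464 t 32.37
```

View pics/d1.png

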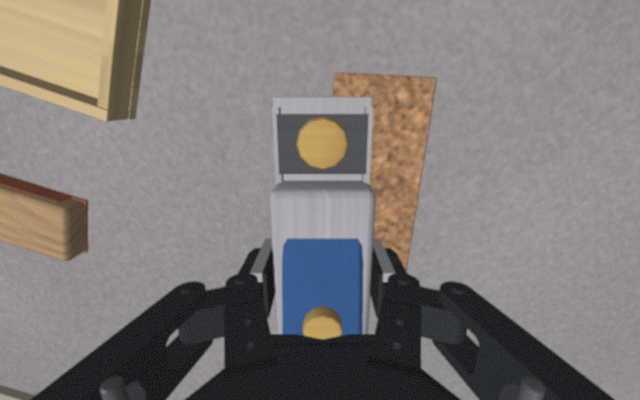

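```bash
python3 -m handwheel '[[[-0.025,0.022,0.02],[-0.02,-0.01,-0.02],0.035],[[-0.025,0.022,0.02],[-0.02,-0.01,-0.025],0.035],[[0,0,0],[-0.02,-0.01,-0.025],0.035],[[0,0,0],[-0.02,-0.01,-0.025],0.035],[[0,0,0],[-0.01,0,-0.01],0.035],[[0,0,0],[0,0,0],0.035],[[0,0,0],[0,0,0],0.035],[[0,0,0],[0,0,0],0.035]]'
python3 pad.py d2
python3 -c "
from h import *
go([.513,-.336,.10],10.6)"
```

```text
time_s: 33.03
ee_pos: [0.3993, -0.278, 0.2151]
ee_rot: [-179.9, 0.1, 10.7]
wrist_force: [0.9, -0.1, -5.0]
width: 0.046
wrist pad 0.69 (array([ 0.51049664, -0.33717276]), array([0.18680426, 0.08169959]), 11.31179141998291)
plane in tool: x max [-0.0295  0.0306  0.0807] y [-0.0214  0.0016  0.0248] z [-0.0404 -0.0239  0.0006]
TURN [-0.004  0.004  0.003] SHIFT [0.101  0.0791 0.1136] | pos [ 0.3995 -0.2775  0.2142] rot [-179.79    0.21   10.79] q [ 29.  24.   4. 113.  -2.  43. -45.] F [-0.4  1.1 -4.9] w 0.0467 t 33.18
```

View pics/d2.png

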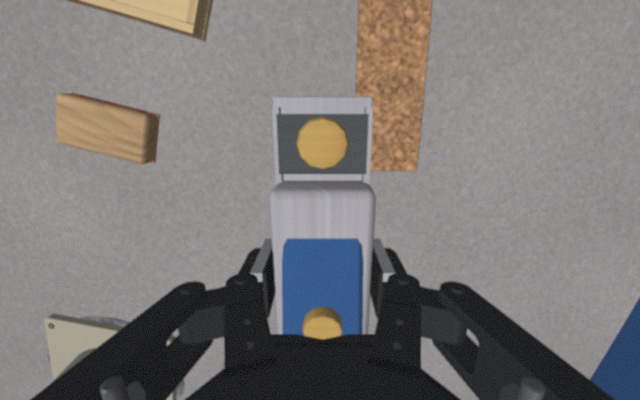

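```bash
python3 -m handwheel '[[[-0.004,0.004,0],[-0.005,-0.02,-0.02],0.035],[[0,0,0],[-0.005,-0.02,-0.025],0.035],[[0,0,0],[0,-0.01,-0.01],0.035],[[0,0,0],[0,0,0],0.035],[[0,0,0],[0,0,0],0.035],[[0,0,0],[0,0,0],0.035]]'
cat > padfit.py <<'E'
from h import *
import sys
from scipy.optimize import minimize
p,d,T=shot('wrist',sys.argv[1])
o=find('wrist','pad'); m=o['pixels']
v,u=np.nonzero(m); print('rows',v.min(),v.max(),'cols',u.min(),u.max(),o['score'])
W=atz('wrist',np.c_[u,v],T,.008)[:,:2]
print('rect',rectfit('wrist',m,T,.008))
# right edge
def edge(pts):
    vx,vy,x0,y0=cv2.fitLine((pts*1000).astype(np.float32),cv2.DIST_HUBER,0,.01,.01).ravel(); return (x0/1000,y0/1000),np.degrees(np.arctan2(vy,vx))
R=[];L=[]
for r in range(v.min()+4,v.max()-3):
    c=u[v==r]; R.append((c.max()+.5,r)); L.append((c.min()-.5,r))
R=atz('wrist',R,T,.008)[:,:2]; L=atz('wrist',L,T,.008)[:,:2]
eR,aR=edge(R); eL,aL=edge(L); print('right',eR,aR%180,'left',eL,aL%180)
a=np.radians(aR%180 if aR%180<90 else aR%180-180); ex=np.array([np.cos(a),np.sin(a)]); ey=np.array([-ex[1],ex[0]])
B=[];Tp=[]
for c in range(u.min()+6,u.max()-5):
    r=v[u==c]; B.append((c,r.max()+.5)); Tp.append((c,r.min()-.5))
B=atz('wrist',B,T,.008)[:,:2]@ex; Tp=atz('wrist',Tp,T,.008)[:,:2]@ex
print('along: bottom',np.percentile(B,[10,50,90]).round(4),'top',np.percentile(Tp,[10,50,90]).round(4),'diff',np.median(Tp)-np.median(B))
yR=np.median(R@ey); yL=np.median(L@ey); print('across',yR,yL,yL-yR)
print('centre from bottom+right',(np.median(B)+.095)*ex+(yR+.04)*ey,'mean',(np.median(B)+np.median(Tp))/2*ex+(yR+yL)/2*ey,'yaw',np.degrees(a))
E
python3 padfit.py d3
python3 -c "
from h import *
go([.513,-.336,.10],10.6)"
```

```text
time_s: 33.68
ee_pos: [0.3823, -0.2288, 0.2653]
ee_rot: [-179.8, 0.3, 11.0]
wrist_force: [0.5, -0.2, -4.9]
width: 0.0466
rows 5 159 cols 386 460 0.93
rect (array([ 0.51163287, -0.33590906]), array([0.19027615, 0.08334394]), 10.651864051818848)
right (np.float32(0.5240295), np.float32(-0.3751147)) 10.678124 left (np.float32(0.5071269), np.float32(-0.29546583)) 10.295015
along: bottom [0.3448 0.346  0.4006] top [0.5344 0.5353 0.5361] diff 0.1892683346709657
across -0.4657184420967959 -0.3843133167163897 0.08140512538040623
centre from bottom+right [ 0.51223801 -0.33663441] mean [ 0.51174834 -0.3360118 ] yaw 10.678123
TURN [-0.004  0.006  0.005] SHIFT [0.1096 0.1305 0.1638] | pos [ 0.3818 -0.229   0.265 ] rot [-179.77    0.36   10.91] q [ 24.  17.   4. 115.  -2.  48. -50.] F [-0.9 -0.4 -5. ] w 0.0466 t 33.78
```

View pics/d3.png

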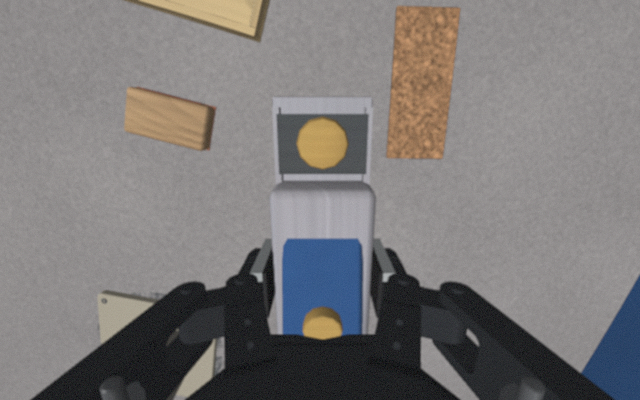

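```bash
python3 -m handwheel '[[[-0.004,0.006,0.005],[0.01,0.012,0.01],0.035],[[0,0,0],[0.02,0.024,0.02],0.035],[[0,0,0],[0.02,0.024,0.025],0.035],[[0,0,0],[0.02,0.024,0.025],0.035],[[0,0,0],[0.02,0.024,0.025],0.035],[[0,0,0],[0.012,0.015,0.025],0.035],[[0,0,0],[0.004,0.006,0.02],0.035],[[0,0,0],[0,0,0.01],0.035],[[0,0,0],[0,0,0],0.035],[[0,0,0],[0,0,0],0.035]]'
python3 -c "
from h import *
go([.5103,-.3363,.05],10.6)"
```

```text
time_s: 34.62
ee_pos: [0.5113, -0.3465, 0.0862]
ee_rot: [-179.8, 0.4, 10.3]
wrist_force: [0.7, -0.2, -4.6]
width: 0.0466
TURN [-0.003  0.008 -0.006] SHIFT [ 0.0011 -0.0102  0.0362] | pos [ 0.5113 -0.3465  0.0862] rot [-179.83    0.44   10.25] q [ 29.  44.   3.  99.  -3.  38. -45.] F [ 0.7 -0.2 -4.6] w 0.0466 t 34.62
```

```bash
python3 -m handwheel '[[[-0.003,0.008,-0.006],[0.001,-0.009,0.006],0.035],[[0,0,0],[0,0,0.01],0.035],[[0,0,0],[0,0,0.01],0.035],[[0,0,0],[0,0,0.006],0.035],[[0,0,0],[0,0,0],0.035],[[0,0,0],[0,0,0],0.035],[[0,0,0],[0,0,0],0.035]]'
python3 -c "
from h import *
go([.5103,-.3363,.0145],10.6)"
```

```text
time_s: 35.2
ee_pos: [0.5107, -0.3387, 0.0566]
ee_rot: [179.8, -0.2, 10.6]
wrist_force: [-0.0, -0.0, -4.7]
width: 0.0466
TURN [ 0.004 -0.003 -0.001] SHIFT [-0.     -0.0026  0.0421] | pos [ 0.5107 -0.3387  0.0566] rot [ 1.7978e+02 -1.7000e-01  1.0560e+01] q [ 29.  46.   3. 101.  -4.  33. -45.] F [-0.  -0.  -4.7] w 0.0466 t 35.2
```

```bash
python3 -m handwheel '[[[0.004,-0.003,0],[0,-0.003,0.006],0.035],[[0,0,0],[0,0,0.009],0.035],[[0,0,0],[0,0,0.009],0.035],[[0,0,0],[0,0,0.006],0.035],[[0,0,0],[0,0,0],0.035],[[0,0,0],[0,0,0],0.035],[[0,0,0],[0,0,0],0.035]]'
python3 -c "
from h import *
go([.5103,-.3363,.0145],10.6)"
```

```text
time_s: 35.78
ee_pos: [0.5108, -0.3363, 0.0238]
ee_rot: [180.0, -0.0, 10.5]
wrist_force: [0.5, 0.6, -4.9]
width: 0.0465
TURN [ 0.001 -0.001 -0.001] SHIFT [-0.0005 -0.0001  0.0093] | pos [ 0.5108 -0.3363  0.0238] rot [ 1.7997e+02 -4.0000e-02  1.0540e+01] q [ 29.  49.   3. 101.  -4.  30. -45.] F [ 0.5  0.6 -4.9] w 0.0465 t 35.78
```

```bash
python3 -m handwheel '[[[0,0,0],[-0.0005,0,0.004],0.035],[[0,0,0],[0,0,0.003],0.035],[[0,0,0],[0,0,0.0015],0.035],[[0,0,0],[0,0,0],0.035],[[0,0,0],[0,0,0.001],0.035],[[0,0,0],[0,0,0.001],0.035],[[0,0,0],[0,0,0.001],0.035]]'
python3 -c "
from h import *
go([.5103,-.3363,.0145],10.6)"
```

```text
time_s: 36.37
ee_pos: [0.5108, -0.337, 0.0145]
ee_rot: [179.9, -0.1, 10.5]
wrist_force: [-2.0, 1.7, 4.1]
width: 0.0464
TURN [ 0.002 -0.002 -0.001] SHIFT [-0.0004 -0.0007 -0.    ] | pos [ 0.5108 -0.337   0.0145] rot [ 1.7991e+02 -1.1000e-01  1.0520e+01] q [ 29.  50.   2. 102.  -4.  29. -45.] F [-2.   1.7  4.1] w 0.0464 t 36.37
```

```bash
python3 -m handwheel '[[[0,0,0],[0,0,0],0.05],[[0,0,0],[0,0,0],0.06],[[0,0,0],[0,0,0],0.07],[[0,0,0],[0,0,0],0.07],[[0,0,0],[0,0,-0.02],0.075],[[0,0,0],[0,0,-0.03],0.08],[[0,0,0],[0,0,-0.035],0.085],[[0,0,0],[-0.01,0,-0.035],0.085],[[0,0,0],[-0.02,0,-0.03],0.085],[[0,0,0],[-0.02,0,-0.02],0.085],[[0,0,0],[0,0,0],0.085],[[0,0,0],[0,0,0],0.085],[[0,0,0],[0,0,0],0.085]]'
python3 padfit.py e1
python3 plane.py e1b .008
python3 -c "
from h import *
go([.413,.329,.19],84)"
```

```text
time_s: 37.45
ee_pos: [0.4638, -0.3481, 0.194]
ee_rot: [179.4, -0.6, 10.6]
wrist_force: [0.1, -0.0, -0.0]
width: 0.0853
rows 46 215 cols 280 355 0.97
rect (array([ 0.51308075, -0.33706665]), array([0.18702864, 0.08034684]), 10.31541919708252)
right (np.float32(0.53856164), np.float32(-0.37253398)) 10.952116 left (np.float32(0.50952315), np.float32(-0.29759383)) 10.721847
along: bottom [0.3465 0.5202 0.5211] top [0.5317 0.5327 0.5339] diff 0.012587045611250347
across -0.4681564999767194 -0.3889487557100541 0.07920774426666527
centre from bottom+right [ 0.68529366 -0.30348616] mean [ 0.59827812 -0.32072828] yaw 10.952115
score 0.91 z [0.013 0.039 0.056]
all ((511.0116882324219, -338.3652648925781), (152.358154296875, 48.07851028442383), 10.735236167907715)
ray z 0.028 (array([ 0.50843143, -0.33923538]), array([0.1646183 , 0.05020985]), 10.335018157958984)
ray z 0.048 (array([ 0.51017316, -0.33888934]), array([0.15391862, 0.04694635]), 10.335033416748047)
lm [ 0.5109 -0.3383  0.033 ] 0.72
TURN [ 0.011 -0.003 -1.279] SHIFT [ 0.0756 -0.6736 -0.0017] | pos [ 0.4637 -0.3469  0.1924] rot [179.6   -0.47  10.69] q [ 32.  33.   4. 102.  -3.  45. -43.] F [ 0.2  0.5 -0.3] w 0.0849 t 37.7
```

View pics/e1.png

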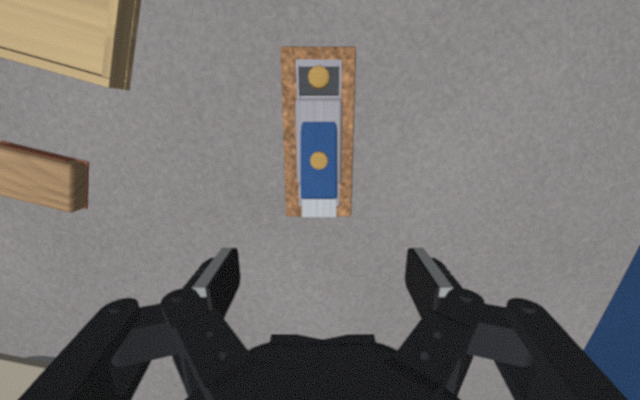

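```bash
python3 -m handwheel '[[[0.005,0,-0.03],[0.013,-0.012,-0.005],0.075],[[0.005,0,-0.064],[0.026,-0.024,-0.005],0.075],[[0,0,-0.064],[0.026,-0.024,0],0.075],[[0,0,-0.064],[0.026,-0.024,0],0.075],[[0,0,-0.064],[0.026,-0.024,0],0.075],[[0,0,-0.064],[0.026,-0.024,0],0.075],[[0,0,-0.064],[0.026,-0.024,0],0.075],[[0,0,-0.064],[0.026,-0.024,0],0.075],[[0,0,-0.064],[0.026,-0.024,0],0.075],[[0,0,-0.064],[0.026,-0.024,0],0.075],[[0,0,-0.064],[0.026,-0.024,0],0.075],[[0,0,-0.064],[0.026,-0.024,0],0.075],[[0,0,-0.064],[0.026,-0.024,0],0.075],[[0,0,-0.064],[0.026,-0.024,0],0.075],[[0,0,-0.064],[0.026,-0.024,0],0.075],[[0,0,-0.064],[0.026,-0.024,0],0.075],[[0,0,-0.03],[0.013,-0.012,0],0.075],[[0,0,0],[0,0,0],0.075]]'
python3 -c "
from h import *
go([.413,.329,.19],84)"
```

```text
time_s: 39.2
ee_pos: [0.538, 0.2351, 0.197]
ee_rot: [-179.3, -0.9, 73.6]
wrist_force: [-0.5, -0.9, 0.4]
width: 0.075
TURN [-0.01  -0.017 -0.181] SHIFT [ 0.0548 -0.1463  0.0096] | pos [0.538  0.2351 0.197 ] rot [-179.32   -0.93   73.65] q [-17.  34. -14.  99.   9.  48. -51.] F [-0.5 -0.9  0.4] w 0.075 t 39.2
```

```bash
python3 -m handwheel '[[[-0.01,-0.017,-0.06],[0.008,-0.022,0],0.075],[[0,0,-0.06],[0.009,-0.024,0],0.075],[[0,0,-0.06],[0.008,-0.024,0],0.075],[[0,0,0],[0.008,-0.024,0],0.075],[[0,0,0],[0.006,-0.024,0],0.075],[[0,0,0],[0.004,-0.015,0],0.075],[[0,0,0],[0,0,0],0.075],[[0,0,0],[0,0,0],0.075],[[0,0,0],[0,0,0],0.075]]'
python3 - <<'E'
from h import *
go([.413,.329,.15],84)
p,d,T=shot('wrist','f1');C=cloud('wrist',d,T)
m=(abs(C[...,0]-.42)<.06)&(abs(C[...,1]-.33)<.06)&(C[...,2]>.093)&(C[...,2]<.102)
m=cv2.morphologyEx(m.astype(np.uint8),cv2.MORPH_OPEN,np.ones((3,3)))>0
print(m.sum(),cv2.minAreaRect((C[m][:,:2]*1000).astype(np.float32)))
E
```

```text
time_s: 39.95
ee_pos: [0.4112, 0.3017, 0.1942]
ee_rot: [-179.8, 0.3, 84.5]
wrist_force: [1.4, 0.3, 0.5]
width: 0.075
TURN [-0.003  0.005  0.009] SHIFT [ 0.0275 -0.0007  0.044 ] | pos [0.4112 0.3017 0.1942] rot [-179.82    0.28   84.5 ] q [-28.  28. -16. 111.  11.  43. -57.] F [1.4 0.3 0.5] w 0.075 t 39.95
3019 ((434.76116943359375, 328.3729248046875), (58.575923919677734, 90.35670471191406), 89.68191528320312)
```

View pics/f1.png

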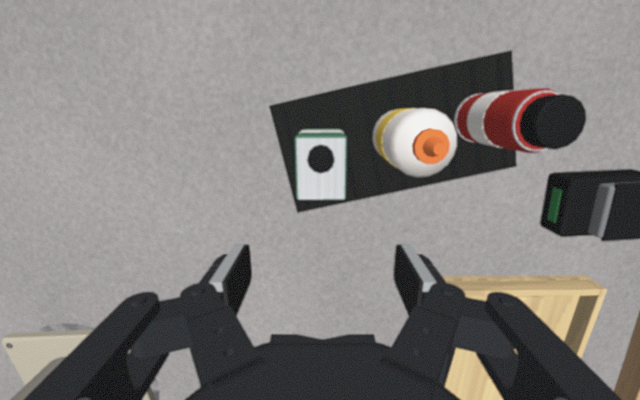

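```bash
python3 -m handwheel '[[[0,0.005,0.007],[0.02,0,0.01],0.07],[[0,0,0],[0.01,0,0.02],0.07],[[0,0,0],[0,0,0.02],0.07],[[0,0,0],[0,0,0.01],0.07],[[0,0,0],[0,0,0],0.07],[[0,0,0],[0,0,0],0.07],[[0,0,0],[0,0,0],0.07]]'
python3 -c "
from h import *
go([.4132,.330,.0628],84.24)"
```

```text
time_s: 40.58
ee_pos: [0.4254, 0.3276, 0.1322]
ee_rot: [179.8, -0.0, 83.1]
wrist_force: [0.1, -0.1, 0.0]
width: 0.0699
TURN [ 0.004 -0.001 -0.019] SHIFT [ 0.0009 -0.0127  0.0694] | pos [0.4254 0.3276 0.1322] rot [ 1.7978e+02 -4.0000e-02  8.3140e+01] q [-31.  35. -14. 110.  14.  36. -61.] F [ 0.1 -0.1  0. ] w 0.0699 t 40.58
```

```bash
python3 -m handwheel '[[[0.004,0,-0.019],[0.001,-0.0125,0],0.07],[[0,0,0],[0,0,0.005],0.07],[[0,0,0],[0,0,0],0.07],[[0,0,0],[0,0,0],0.07]]'
python3 -c "
from h import *
go([.4132,.330,.0628],84.24)"
```

```text
time_s: 40.92
ee_pos: [0.4133, 0.3304, 0.1294]
ee_rot: [179.8, -0.2, 84.3]
wrist_force: [0.1, 0.0, 0.5]
width: 0.0698
TURN [ 0.003 -0.003  0.   ] SHIFT [-0.0006 -0.0003  0.0666] | pos [0.4133 0.3304 0.1294] rot [179.85  -0.2   84.26] q [-32.  35. -14. 112.  14.  35. -61.] F [0.1 0.  0.5] w 0.0698 t 40.92
```

```bash
python3 -m handwheel '[[[0.003,-0.003,0],[0,0,0.01],0.07],[[0,0,0],[0,0,0.012],0.07],[[0,0,0],[0,0,0.012],0.07],[[0,0,0],[0,0,0.012],0.07],[[0,0,0],[0,0,0.006],0.07],[[0,0,0],[0,0,0],0.07],[[0,0,0],[0,0,0],0.07]]'
python3 -c "
from h import *
go([.4132,.330,.0628],84.24)"
```

```text
time_s: 41.5
ee_pos: [0.4145, 0.3314, 0.0745]
ee_rot: [179.9, -0.1, 84.3]
wrist_force: [0.7, -0.3, -0.4]
width: 0.0702
TURN [ 0.002 -0.002  0.001] SHIFT [-0.0016 -0.0012  0.0117] | pos [0.4145 0.3314 0.0745] rot [ 1.7989e+02 -1.2000e-01  8.4280e+01] q [-34.  40. -12. 113.  16.  28. -63.] F [ 0.7 -0.3 -0.4] w 0.0702 t 41.5
```

```bash
python3 -m handwheel '[[[0.002,-0.002,0],[-0.0016,-0.0012,0.007],0.07],[[0,0,0],[0,0,0.004],0.07],[[0,0,0],[0,0,0.001],0.07],[[0,0,0],[0,0,0],0.07],[[0,0,0],[0,0,0],0.07]]'
python3 -c "
from h import *
go([.4132,.330,.0628],84.24)"
```

```text
time_s: 41.92
ee_pos: [0.4139, 0.3305, 0.0624]
ee_rot: [179.9, -0.1, 84.3]
wrist_force: [-0.1, 0.5, 0.1]
width: 0.07
TURN [ 0.001 -0.002  0.   ] SHIFT [-0.0005 -0.0006 -0.0004] | pos [0.4139 0.3305 0.0624] rot [ 1.7993e+02 -9.0000e-02  8.4270e+01] q [-34.  41. -11. 114.  17.  26. -63.] F [-0.1  0.5  0.1] w 0.07 t 41.92
```

```bash
python3 -m handwheel '[[[0,0,0],[-0.0005,-0.0006,0],0.06],[[0,0,0],[0,0,0],0.05],[[0,0,0],[0,0,0],0.032],[[0,0,0],[0,0,0],0.032],[[0,0,0],[0,0,0],0.032],[[0,0,0],[0,0,0],0.032]]' 50
python3 -c "
from h import *
go([.4132,.330,.0628],84.24)"
python3 -m handwheel '[[[0,0,0],[0,0,-0.01],0.032],[[0,0,0],[0,0,-0.02],0.032],[[0,0,0],[0,0,-0.025],0.032],[[0,0,0],[-0.005,0,-0.03],0.032],[[0,0,0],[-0.02,0,-0.03],0.032],[[0,0,0],[-0.03,0,-0.01],0.032],[[0,0,0],[-0.03,0.01,0],0.032],[[0,0,0],[-0.03,0.02,0],0.032],[[0,0,0],[-0.03,0.025,0],0.032],[[0,0,0],[-0.03,0.025,0],0.032],[[0,0,0],[-0.03,0.025,0],0.032],[[0,0,0],[-0.03,0.025,0],0.032],[[0,0,0],[-0.03,0.025,0],0.032],[[0,0,0],[-0.03,0.025,0],0.032],[[0,0,0],[-0.025,0.02,0],0.032],[[0,0,0],[-0.02,0.015,0],0.032],[[0,0,0],[-0.01,0.005,0],0.032],[[0,0,0],[0,0,0],0.032],[[0,0,0],[0,0,0],0.032]]' 60
python3 -c "
from h import *
go([.6015,-.0592,.12],84.15)"
```

```text
time_s: 42.42
ee_pos: [0.4133, 0.3302, 0.0631]
ee_rot: [179.9, -0.1, 84.3]
wrist_force: [0.3, 0.5, -0.5]
width: 0.0434
TURN [ 0.002 -0.002  0.   ] SHIFT [-0.0002 -0.0001  0.0003] | pos [0.4133 0.3302 0.0631] rot [ 1.7989e+02 -1.4000e-01  8.4270e+01] q [-34.  41. -11. 114.  17.  26. -64.] F [ 0.3  0.5 -0.5] w 0.0434 t 42.42
time_s: 44.0
ee_pos: [0.6008, -0.0566, 0.2013]
ee_rot: [180.0, -0.0, 84.7]
wrist_force: [0.1, 0.7, -3.4]
width: 0.043
TURN [ 0.001 -0.     0.01 ] SHIFT [-0.0025  0.0009  0.0813] | pos [ 0.6008 -0.0566  0.2013] rot [ 1.7996e+02 -2.0000e-02  8.4740e+01] q [ 13.  35. -17.  96.  12.  51. -14.] F [ 0.1  0.7 -3.4] w 0.043 t 44.0
```

```bash
python3 -m handwheel '[[[0,0,0.01],[-0.003,0.001,0.012],0.032],[[0,0,0],[0,0,0.015],0.032],[[0,0,0],[0,0,0.017],0.032],[[0,0,0],[0,0,0.017],0.032],[[0,0,0],[0,0,0.017],0.032],[[0,0,0],[0,0,0.01],0.032],[[0,0,0],[0,0,0],0.032],[[0,0,0],[0,0,0],0.032]]'
python3 -c "
from h import *
go([.6016,-.059,.068],84.15)"
```

```text
time_s: 44.67
ee_pos: [0.5943, -0.0426, 0.1079]
ee_rot: [-179.6, -0.5, 85.2]
wrist_force: [0.3, 0.4, -3.1]
width: 0.0433
TURN [-0.007 -0.008  0.018] SHIFT [-0.0161  0.0089  0.0397] | pos [ 0.5943 -0.0426  0.1079] rot [-179.62   -0.46   85.16] q [ 11.  41. -15. 101.  15.  40. -17.] F [ 0.3  0.4 -3.1] w 0.0433 t 44.67
```

```bash
python3 -m handwheel '[[[-0.007,-0.008,0.018],[-0.015,0.008,0.004],0.032],[[0,0,0],[0,0,0.006],0.032],[[0,0,0],[0,0,0.006],0.032],[[0,0,0],[0,0,0.003],0.032],[[0,0,0],[0,0,0],0.032],[[0,0,0],[0,0,0],0.032]]'
python3 -c "
from h import *
go([.6016,-.059,.068],84.15)"
```

```text
time_s: 45.17
ee_pos: [0.6033, -0.0571, 0.0904]
ee_rot: [179.7, -0.0, 84.2]
wrist_force: [0.2, 0.2, -3.2]
width: 0.0433
TURN [ 0.006 -0.001  0.   ] SHIFT [-0.0021 -0.0016  0.0224] | pos [ 0.6033 -0.0571  0.0904] rot [ 1.7967e+02 -4.0000e-02  8.4180e+01] q [ 11.  43. -14. 101.  15.  37. -17.] F [ 0.2  0.2 -3.2] w 0.0433 t 45.17
```

```bash
python3 -m handwheel '[[[0.006,0,0],[-0.002,-0.0016,0.005],0.032],[[0,0,0],[0,0,0.005],0.032],[[0,0,0],[0,0,0.005],0.032],[[0,0,0],[0,0,0.002],0.032],[[0,0,0],[0,0,0],0.032],[[0,0,0],[0,0,0],0.032]]'
python3 -c "
from h import *
go([.6016,-.059,.068],84.15)"
```

```text
time_s: 45.67
ee_pos: [0.6016, -0.0588, 0.0722]
ee_rot: [-180.0, -0.1, 84.2]
wrist_force: [-0.7, 0.4, -3.2]
width: 0.043
TURN [-0.    -0.001  0.001] SHIFT [-0.0002  0.      0.0042] | pos [ 0.6016 -0.0588  0.0722] rot [-1.7999e+02 -6.0000e-02  8.4190e+01] q [ 11.  45. -13. 101.  16.  36. -17.] F [-0.7  0.4 -3.2] w 0.043 t 45.67
```

```bash
python3 -m handwheel '[[[0,0,0],[0,0,0.002],0.032],[[0,0,0],[0,0,0.002],0.032],[[0,0,0],[0,0,0.001],0.032],[[0,0,0],[0,0,0.001],0.032],[[0,0,0],[0,0,0.0015],0.032],[[0,0,0],[0,0,0.001],0.032]]'
python3 -c "
from h import *
go([.6016,-.059,.068],84.15)"
```

```text
time_s: 46.17
ee_pos: [0.6019, -0.0586, 0.0682]
ee_rot: [179.9, 0.0, 84.2]
wrist_force: [-1.8, 0.0, 1.7]
width: 0.0434
TURN [0.001 0.    0.001] SHIFT [-0.0004 -0.0003  0.0002] | pos [ 0.6019 -0.0586  0.0682] rot [1.7992e+02 1.0000e-02 8.4180e+01] q [ 11.  45. -13. 102.  16.  35. -17.] F [-1.8  0.   1.7] w 0.0434 t 46.17
```

```bash
python3 -m handwheel '[[[0,0,0],[0,0,0],0.05],[[0,0,0],[0,0,0],0.06],[[0,0,0],[0,0,0],0.07],[[0,0,0],[0,0,0],0.072],[[0,0,0],[0,0,-0.02],0.072],[[0,0,0],[0,0,-0.03],0.072],[[0,0,0],[0,0,-0.035],0.072],[[0,0,0],[0,0,-0.035],0.072],[[0,0,0],[0.01,-0.01,-0.01],0.072],[[0,0,0],[0.03,-0.014,0],0.072],[[0,0,0],[0.038,-0.014,0],0.072],[[0,0,0],[0.038,-0.014,0],0.072],[[0,0,0],[0.038,-0.014,0],0.072],[[0,0,0],[0.038,-0.014,0],0.072],[[0,0,0],[0.038,-0.014,0],0.072],[[0,0,0],[0.038,-0.014,0],0.072],[[0,0,0],[0.038,-0.014,0],0.072],[[0,0,0],[0.03,-0.01,0],0.072],[[0,0,0],[0.015,0,0],0.072],[[0,0,0],[0,0,0],0.072]]'
python3 -c "
from h import *
go([.502,.341,.16],84.29)"
```

```text
time_s: 47.83
ee_pos: [0.5094, 0.3171, 0.2037]
ee_rot: [179.3, -0.3, 83.6]
wrist_force: [0.9, 0.0, -0.2]
width: 0.0722
TURN [ 0.013 -0.004 -0.012] SHIFT [ 0.0228 -0.0106  0.0437] | pos [0.5094 0.3171 0.2037] rot [179.26  -0.25  83.62] q [-25.  34. -16.  97.  12.  50. -52.] F [ 0.9  0.  -0.2] w 0.0722 t 47.83
```

```bash
python3 -m handwheel '[[[0.013,-0.004,-0.012],[0.02,-0.009,0.01],0.072],[[0,0,0],[0.003,0,0.015],0.072],[[0,0,0],[0,0,0.015],0.072],[[0,0,0],[0,0,0],0.072],[[0,0,0],[0,0,0],0.072],[[0,0,0],[0,0,0],0.072]]'
python3 -c "
from h import *
go([.502,.341,.064],84.29)"
```

```text
time_s: 48.33
ee_pos: [0.5041, 0.3393, 0.1629]
ee_rot: [179.9, 0.1, 84.3]
wrist_force: [0.3, 0.2, 0.5]
width: 0.0721
TURN [0.001 0.002 0.   ] SHIFT [ 0.0016 -0.0024  0.0989] | pos [0.5041 0.3393 0.1629] rot [1.7993e+02 9.0000e-02 8.4300e+01] q [-27.  38. -15.  98.  13.  46. -54.] F [0.3 0.2 0.5] w 0.0721 t 48.33
```

```bash
python3 -m handwheel '[[[0,0.002,0],[0.0015,-0.0024,0.006],0.072],[[0,0,0],[0,0,0.012],0.072],[[0,0,0],[0,0,0.014],0.072],[[0,0,0],[0,0,0.014],0.072],[[0,0,0],[0,0,0.01],0.072],[[0,0,0],[0,0,0],0.072],[[0,0,0],[0,0,0],0.072]]'
python3 -c "
from h import *
go([.502,.341,.064],84.29)"
```

```text
time_s: 48.92
ee_pos: [0.5053, 0.3385, 0.1056]
ee_rot: [179.6, -0.2, 84.0]
wrist_force: [-0.9, -0.4, -0.4]
width: 0.072
TURN [ 0.007 -0.003 -0.006] SHIFT [ 0.0021 -0.0038  0.0416] | pos [0.5053 0.3385 0.1056] rot [ 1.7962e+02 -1.6000e-01  8.3980e+01] q [-28.  42. -14. 100.  15.  39. -56.] F [-0.9 -0.4 -0.4] w 0.072 t 48.92
```

```bash
python3 -m handwheel '[[[0.007,-0.003,-0.006],[0.002,-0.0038,0.004],0.072],[[0,0,0],[0,0,0.01],0.072],[[0,0,0],[0,0,0.01],0.072],[[0,0,0],[0,0,0.006],0.072],[[0,0,0],[0,0,0],0.072],[[0,0,0],[0,0,0],0.072]]'
python3 -c "
from h import *
go([.502,.341,.064],84.29)"
```

```text
time_s: 49.42
ee_pos: [0.5022, 0.3419, 0.0738]
ee_rot: [180.0, -0.1, 84.4]
wrist_force: [0.4, 0.6, 1.3]
width: 0.0719
TURN [ 0.001 -0.001  0.001] SHIFT [-0.0009 -0.0001  0.0098] | pos [0.5022 0.3419 0.0738] rot [ 1.7995e+02 -8.0000e-02  8.4360e+01] q [-29.  45. -13. 101.  16.  36. -57.] F [0.4 0.6 1.3] w 0.0719 t 49.42
```

```bash
python3 -m handwheel '[[[0,0,0],[-0.001,0,0.006],0.072],[[0,0,0],[0,0,0.004],0.072],[[0,0,0],[0,0,0],0.072],[[0,0,0],[0,0,0],0.072]]'
python3 -c "
from h import *
go([.502,.341,.064],84.29)"
python3 -m handwheel '[[[0,0,0],[0,0,0],0.065],[[0,0,0],[0,0,0],0.055],[[0,0,0],[0,0,0],0.045],[[0,0,0],[0,0,0],0.045],[[0,0,0],[0,0,0],0.045]]' 50
python3 -c "
from h import *
go([.502,.341,.064],84.29)"
```

```text
time_s: 49.75
ee_pos: [0.5023, 0.341, 0.063]
ee_rot: [179.9, -0.1, 84.4]
wrist_force: [-0.2, -0.4, -1.3]
width: 0.0723
TURN [ 0.001 -0.002  0.001] SHIFT [ 0.     -0.0003 -0.001 ] | pos [0.5023 0.341  0.063 ] rot [ 1.7992e+02 -1.0000e-01  8.4360e+01] q [-29.  45. -13. 101.  16.  35. -57.] F [-0.2 -0.4 -1.3] w 0.0723 t 49.75
time_s: 50.17
ee_pos: [0.5019, 0.3412, 0.0636]
ee_rot: [179.9, -0.1, 84.4]
wrist_force: [0.3, 0.4, -1.3]
width: 0.0566
TURN [ 0.001 -0.002  0.001] SHIFT [-0.0002  0.0001 -0.0004] | pos [0.5019 0.3412 0.0636] rot [ 1.7994e+02 -1.2000e-01  8.4370e+01] q [-29.  45. -13. 101.  16.  35. -57.] F [ 0.3  0.4 -1.3] w 0.0566 t 50.17
```

```bash
python3 -m handwheel '[[[0,0,0],[0,0,-0.01],0.045],[[0,0,0],[0,0,-0.02],0.045],[[0,0,0],[0,0,-0.025],0.045],[[0,0,0],[-0.005,0,-0.03],0.045],[[0,0,0],[-0.02,0,-0.03],0.045],[[0,0,0],[-0.03,0,-0.01],0.045],[[0,0,0],[-0.03,0.005,0],0.045],[[0,0,0],[-0.03,0.01,0],0.045],[[0,0,0],[-0.03,0.02,0],0.045],[[0,0,0],[-0.03,0.02,0],0.045],[[0,0,0],[-0.03,0.02,0],0.045],[[0,0,0],[-0.03,0.02,0],0.045],[[0,0,0],[-0.03,0.02,0],0.045],[[0,0,0],[-0.025,0.015,0],0.045],[[0,0,0],[-0.015,0.01,0],0.045],[[0,0,0],[-0.005,0,0],0.045],[[0,0,0],[0,0,0],0.045],[[0,0,0],[0,0,0],0.045]]' 60
python3 -c "
from h import *
go([.6108,.009,.0686],84.37)"
```

```text
time_s: 51.67
ee_pos: [0.6115, 0.004, 0.2004]
ee_rot: [-180.0, 0.1, 84.7]
wrist_force: [0.5, 1.4, -3.7]
width: 0.0563
TURN [-0.001  0.001  0.006] SHIFT [ 0.005  -0.0011  0.1318] | pos [0.6115 0.004  0.2004] rot [-1.7996e+02  5.0000e-02  8.4700e+01] q [  8.  36. -17.  95.  13.  51. -20.] F [ 0.5  1.4 -3.7] w 0.0563 t 51.67
```

```bash
python3 -m handwheel '[[[0,0,0.006],[0.004,-0.001,0.004],0.045],[[0,0,0],[0,0,0.004],0.045],[[0,0,0],[0,0,0],0.045],[[0,0,0],[0,0,0],0.045]]'
python3 -c "
from h import *
go([.6108,.009,.0686],84.37)"
```

```text
time_s: 52.0
ee_pos: [0.6082, 0.0156, 0.1921]
ee_rot: [-179.8, -0.1, 84.8]
wrist_force: [0.4, 0.0, -3.3]
width: 0.0561
TURN [-0.003 -0.002  0.008] SHIFT [-0.0066  0.0035  0.1235] | pos [0.6082 0.0156 0.1921] rot [-1.7983e+02 -1.3000e-01  8.4810e+01] q [  7.  36. -17.  96.  13.  50. -21.] F [ 0.4  0.  -3.3] w 0.0561 t 52.0
```

```bash
python3 -m handwheel '[[[-0.003,-0.002,0.008],[-0.0066,0.003,0.006],0.045],[[0,0,0],[0,0,0.01],0.045],[[0,0,0],[0,0,0.012],0.045],[[0,0,0],[0,0,0.01],0.045],[[0,0,0],[0,0,0],0.045],[[0,0,0],[0,0,0],0.045]]'
python3 -c "
from h import *
go([.6108,.009,.0686],84.37)"
```

```text
time_s: 52.5
ee_pos: [0.6102, 0.0108, 0.1499]
ee_rot: [-180.0, -0.0, 84.5]
wrist_force: [1.0, -0.5, -2.5]
width: 0.0563
TURN [-0.001 -0.001  0.003] SHIFT [-0.0018  0.0008  0.0813] | pos [0.6102 0.0108 0.1499] rot [-1.7996e+02 -3.0000e-02  8.4550e+01] q [  6.  39. -16.  98.  14.  45. -22.] F [ 1.  -0.5 -2.5] w 0.0563 t 52.5
```

```bash
python3 -m handwheel '[[[0,0,0.003],[-0.002,0.001,0.007],0.045],[[0,0,0],[0,0,0.01],0.045],[[0,0,0],[0,0,0.01],0.045],[[0,0,0],[0,0,0.008],0.045],[[0,0,0],[0,0,0],0.045],[[0,0,0],[0,0,0],0.045]]'
python3 -c "
from h import *
go([.6108,.009,.0686],84.37)"
python3 -m handwheel '[[[0,0,0],[0,0,0.006],0.045],[[0,0,0],[0,0,0.01],0.045],[[0,0,0],[0,0,0.01],0.045],[[0,0,0],[0,0,0.004],0.045],[[0,0,0],[0,0,0],0.045],[[0,0,0],[0,0,0],0.045]]'
python3 -c "
from h import *
go([.6108,.009,.0686],84.37)"
```

```text
time_s: 53.0
ee_pos: [0.6115, 0.0081, 0.1111]
ee_rot: [-180.0, -0.0, 84.3]
wrist_force: [-0.2, -0.6, -3.5]
width: 0.0564
TURN [-0.    -0.001 -0.001] SHIFT [ 0.0008 -0.0007  0.0425] | pos [0.6115 0.0081 0.1111] rot [-1.7998e+02 -4.0000e-02  8.4320e+01] q [  6.  42. -15.  99.  15.  41. -23.] F [-0.2 -0.6 -3.5] w 0.0564 t 53.0
time_s: 53.5
ee_pos: [0.6117, 0.0084, 0.0779]
ee_rot: [180.0, -0.0, 84.3]
wrist_force: [-0.6, 0.3, -3.2]
width: 0.0563
TURN [ 0.    -0.001 -0.001] SHIFT [ 0.0005 -0.001   0.0093] | pos [0.6117 0.0084 0.0779] rot [ 1.7999e+02 -5.0000e-02  8.4330e+01] q [  5.  45. -14. 100.  16.  37. -24.] F [-0.6  0.3 -3.2] w 0.0563 t 53.5
```

```bash
python3 -m handwheel '[[[0,0,0],[0.0005,-0.001,0.004],0.045],[[0,0,0],[0,0,0.003],0.045],[[0,0,0],[0,0,0.0015],0.045],[[0,0,0],[0,0,0.0015],0.045],[[0,0,0],[0,0,0.0015],0.045],[[0,0,0],[0,0,0.001],0.045],[[0,0,0],[0,0,0.001],0.045]]'
python3 -c "
from h import *
go([.6108,.009,.0686],84.37)"
```

```text
time_s: 54.08
ee_pos: [0.6114, 0.0094, 0.0686]
ee_rot: [179.9, -0.0, 84.3]
wrist_force: [-2.6, -0.6, 4.8]
width: 0.0563
TURN [ 0.003 -0.    -0.001] SHIFT [-0.0005 -0.0005 -0.    ] | pos [0.6114 0.0094 0.0686] rot [ 1.7985e+02 -1.0000e-02  8.4320e+01] q [  5.  45. -14. 101.  17.  36. -24.] F [-2.6 -0.6  4.8] w 0.0563 t 54.08
```

```bash
python3 -m handwheel '[[[0,0,0],[0,0,0],0.06],[[0,0,0],[0,0,0],0.068],[[0,0,0],[0,0,0],0.075],[[0,0,0],[0,0,0],0.075],[[0,0,0],[0,0,-0.02],0.075],[[0,0,0],[0,0,-0.03],0.075],[[0,0,0],[0,0,-0.035],0.075],[[0,0,0],[0,0,-0.035],0.075],[[0,0,0],[0.01,-0.002,-0.015],0.075],[[0,0,0],[0.03,-0.006,0],0.075],[[0,0,0],[0.038,-0.006,0],0.075],[[0,0,0],[0.038,-0.006,0],0.075],[[0,0,0],[0.038,-0.006,0],0.075],[[0,0,0],[0.038,-0.006,0],0.075],[[0,0,0],[0.038,-0.006,0],0.075],[[0,0,0],[0.038,-0.006,0],0.075],[[0,0,0],[0.025,-0.004,0],0.075],[[0,0,0],[0.01,0,0],0.075],[[0,0,0],[0,0,0],0.075],[[0,0,0],[0,0,0],0.075]]'
python3 -c "
from h import *
go([.592,.3525,.15],84.5)"
```

```text
time_s: 55.75
ee_pos: [0.6007, 0.3253, 0.2094]
ee_rot: [179.2, -0.2, 83.7]
wrist_force: [0.2, -0.1, 0.1]
width: 0.0747
TURN [ 0.014 -0.004 -0.013] SHIFT [ 0.0259 -0.0125  0.0594] | pos [0.6007 0.3253 0.2094] rot [179.19  -0.21  83.73] q [-22.  40. -16.  83.  13.  58. -47.] F [ 0.2 -0.1  0.1] w 0.0747 t 55.75
```

```bash
python3 -m handwheel '[[[0.014,-0.004,-0.013],[0.024,-0.01,0.01],0.075],[[0,0,0],[0.002,0,0.018],0.075],[[0,0,0],[0,0,0.018],0.075],[[0,0,0],[0,0,0.01],0.075],[[0,0,0],[0,0,0],0.075],[[0,0,0],[0,0,0],0.075],[[0,0,0],[0,0,0],0.075]]'
python3 -c "
from h import *
go([.592,.3525,.069],84.5)"
```

```text
time_s: 56.33
ee_pos: [0.6016, 0.3336, 0.1529]
ee_rot: [179.7, 0.6, 83.4]
wrist_force: [-0.5, 0.0, -0.7]
width: 0.0751
TURN [ 0.006  0.011 -0.02 ] SHIFT [ 0.0186 -0.0122  0.0836] | pos [0.6016 0.3336 0.1529] rot [179.67   0.64  83.36] q [-24.  45. -15.  84.  14.  53. -49.] F [-0.5  0.  -0.7] w 0.0751 t 56.33
```

```bash
python3 -m handwheel '[[[0.006,0.011,-0.02],[0.0175,-0.0115,0.002],0.075],[[0,0,0],[0,0,0.004],0.075],[[0,0,0],[0,0,0],0.075],[[0,0,0],[0,0,0],0.075]]'
python3 -c "
from h import *
go([.592,.3525,.069],84.5)"
```

```text
time_s: 56.67
ee_pos: [0.5944, 0.3522, 0.15]
ee_rot: [179.8, -0.2, 84.4]
wrist_force: [-0.1, -0.9, -0.6]
width: 0.0753
TURN [ 0.004 -0.003 -0.002] SHIFT [-0.0002 -0.0027  0.081 ] | pos [0.5944 0.3522 0.15  ] rot [179.77  -0.19  84.39] q [-25.  45. -15.  84.  14.  53. -49.] F [-0.1 -0.9 -0.6] w 0.0753 t 56.67
```

```bash
python3 -m handwheel '[[[0.004,-0.003,0],[0,-0.0027,0.008],0.075],[[0,0,0],[0,0,0.012],0.075],[[0,0,0],[0,0,0.014],0.075],[[0,0,0],[0,0,0.01],0.075],[[0,0,0],[0,0,0],0.075],[[0,0,0],[0,0,0],0.075]]'
python3 -c "
from h import *
go([.592,.3525,.069],84.5)"
```

```text
time_s: 57.17
ee_pos: [0.5918, 0.3526, 0.1027]
ee_rot: [179.9, -0.0, 84.4]
wrist_force: [0.8, 0.1, 0.5]
width: 0.0751
TURN [ 0.001 -0.    -0.002] SHIFT [-0.0001  0.0002  0.0337] | pos [0.5918 0.3526 0.1027] rot [ 1.7995e+02 -2.0000e-02  8.4400e+01] q [-25.  48. -15.  86.  15.  48. -50.] F [0.8 0.1 0.5] w 0.0751 t 57.17
```

```bash
python3 -m handwheel '[[[0,0,0],[0,0,0.008],0.075],[[0,0,0],[0,0,0.01],0.075],[[0,0,0],[0,0,0.008],0.075],[[0,0,0],[0,0,0.006],0.075],[[0,0,0],[0,0,0.002],0.075],[[0,0,0],[0,0,0],0.075],[[0,0,0],[0,0,0],0.075]]'
python3 -c "
from h import *
go([.592,.3525,.069],84.5)"
```

```text
time_s: 57.75
ee_pos: [0.5921, 0.3525, 0.0649]
ee_rot: [179.9, -0.0, 84.4]
wrist_force: [0.7, -0.2, 0.5]
width: 0.0751
TURN [ 0.001 -0.    -0.002] SHIFT [-0.     -0.0001 -0.0041] | pos [0.5921 0.3525 0.0649] rot [ 1.7995e+02 -2.0000e-02  8.4380e+01] q [-25.  51. -14.  87.  15.  44. -51.] F [ 0.7 -0.2  0.5] w 0.0751 t 57.75
```

```bash
python3 -m handwheel '[[[0,0,0],[0,0,-0.002],0.065],[[0,0,0],[0,0,0],0.05],[[0,0,0],[0,0,0],0.04],[[0,0,0],[0,0,0],0.04],[[0,0,0],[0,0,0],0.04],[[0,0,0],[0,0,0],0.04]]' 50
python3 -c "
from h import *
go([.592,.3525,.069],84.5)"
python3 -m handwheel '[[[0,0,0],[0,0,-0.01],0.04],[[0,0,0],[0,0,-0.02],0.04],[[0,0,0],[0,0,-0.025],0.04],[[0,0,0],[-0.005,0,-0.03],0.04],[[0,0,0],[-0.02,0.003,-0.03],0.04],[[0,0,0],[-0.03,0.005,-0.01],0.04],[[0,0,0],[-0.03,0.006,0],0.04],[[0,0,0],[-0.03,0.006,0],0.04],[[0,0,0],[-0.03,0.006,0],0.04],[[0,0,0],[-0.03,0.006,0],0.04],[[0,0,0],[-0.03,0.006,0],0.04],[[0,0,0],[-0.025,0.005,0],0.04],[[0,0,0],[-0.015,0.002,0],0.04],[[0,0,0],[-0.01,0,0],0.04],[[0,0,0],[0,0,0],0.04],[[0,0,0],[0,0,0],0.04],[[0,0,0],[0,0,0],0.04]]' 60
python3 -c "
from h import *
go([.6152,.0753,.07],84.2)"
```

```text
time_s: 58.25
ee_pos: [0.5925, 0.3529, 0.0684]
ee_rot: [179.9, -0.1, 84.4]
wrist_force: [0.2, -0.0, -1.9]
width: 0.051
TURN [ 0.002 -0.001 -0.002] SHIFT [-0.0005 -0.0004 -0.0006] | pos [0.5925 0.3529 0.0684] rot [ 1.7987e+02 -8.0000e-02  8.4380e+01] q [-25.  50. -14.  87.  15.  45. -51.] F [ 0.2 -0.  -1.9] w 0.051 t 58.25
time_s: 59.67
ee_pos: [0.6124, 0.0866, 0.2078]
ee_rot: [179.6, -0.2, 84.7]
wrist_force: [1.2, 0.5, -2.1]
width: 0.0503
TURN [ 0.007 -0.004  0.009] SHIFT [-0.0115  0.0028  0.1378] | pos [0.6124 0.0866 0.2078] rot [179.57  -0.22  84.72] q [  0.  35. -18.  94.  13.  52. -27.] F [ 1.2  0.5 -2.1] w 0.0503 t 59.67
```

```bash
python3 -m handwheel '[[[0.007,-0.004,0.009],[-0.01,0.003,0.006],0.04],[[0,0,0],[0,0,0.01],0.04],[[0,0,0],[0,0,0.012],0.04],[[0,0,0],[0,0,0.01],0.04],[[0,0,0],[0,0,0],0.04],[[0,0,0],[0,0,0],0.04]]'
python3 -c "
from h import *
go([.6152,.0753,.073],84.2)"
```

```text
time_s: 60.17
ee_pos: [0.6139, 0.0835, 0.1656]
ee_rot: [-179.9, -0.2, 84.7]
wrist_force: [0.4, -0.4, -2.1]
width: 0.0502
TURN [-0.002 -0.003  0.009] SHIFT [-0.0083  0.0022  0.0926] | pos [0.6139 0.0835 0.1656] rot [-179.91   -0.2    84.72] q [  0.  39. -17.  95.  14.  48. -28.] F [ 0.4 -0.4 -2.1] w 0.0502 t 60.17
```

```bash
python3 -m handwheel '[[[-0.002,-0.003,0.009],[-0.008,0.002,0.006],0.04],[[0,0,0],[0,0,0.01],0.04],[[0,0,0],[0,0,0.012],0.04],[[0,0,0],[0,0,0.01],0.04],[[0,0,0],[0,0,0],0.04],[[0,0,0],[0,0,0],0.04]]'
python3 -c "
from h import *
go([.6152,.0753,.073],84.2)"
python3 -m handwheel '[[[0,0,0],[0,0,0.006],0.04],[[0,0,0],[0,0,0.01],0.04],[[0,0,0],[0,0,0.01],0.04],[[0,0,0],[0,0,0.004],0.04],[[0,0,0],[0,0,0],0.04],[[0,0,0],[0,0,0],0.04]]'
python3 -c "
from h import *
go([.6152,.0753,.073],84.2)"
```

```text
time_s: 60.67
ee_pos: [0.6154, 0.0752, 0.1232]
ee_rot: [180.0, -0.0, 84.2]
wrist_force: [0.1, -0.5, -2.1]
width: 0.0505
TURN [ 0. -0. -0.] SHIFT [ 0.0001 -0.0002  0.0502] | pos [0.6154 0.0752 0.1232] rot [ 1.7998e+02 -2.0000e-02  8.4200e+01] q [ -0.  42. -16.  97.  15.  43. -29.] F [ 0.1 -0.5 -2.1] w 0.0505 t 60.67
time_s: 61.17
ee_pos: [0.6156, 0.0756, 0.09]
ee_rot: [180.0, -0.0, 84.2]
wrist_force: [-0.8, -0.2, -2.6]
width: 0.0506
TURN [ 0.001 -0.001  0.   ] SHIFT [-0.0004 -0.0004  0.017 ] | pos [0.6156 0.0756 0.09  ] rot [ 1.7996e+02 -5.0000e-02  8.4210e+01] q [ -1.  44. -15.  98.  16.  39. -30.] F [-0.8 -0.2 -2.6] w 0.0506 t 61.17
```

```bash
python3 -m handwheel '[[[0,0,0],[0,0,0.005],0.04],[[0,0,0],[0,0,0.004],0.04],[[0,0,0],[0,0,0.003],0.04],[[0,0,0],[0,0,0],0.04],[[0,0,0],[0,0,0],0.04]]'
python3 -c "
from h import *
go([.6152,.0753,.073],84.2)"
python3 -m handwheel '[[[0,0,0],[-0.0003,-0.0003,0.0015],0.04],[[0,0,0],[0,0,0.0015],0.04],[[0,0,0],[0,0,0.0015],0.04],[[0,0,0],[0,0,0],0.04]]'
python3 -c "
from h import *
go([.6152,.0753,.073],84.2)"
```

```text
time_s: 61.58
ee_pos: [0.6163, 0.0758, 0.0774]
ee_rot: [179.9, -0.1, 84.2]
wrist_force: [-0.1, -0.3, -2.4]
width: 0.0505
TURN [ 0.002 -0.001  0.   ] SHIFT [-0.0006 -0.001   0.0044] | pos [0.6163 0.0758 0.0774] rot [ 1.7988e+02 -7.0000e-02  8.4210e+01] q [ -1.  45. -14.  99.  16.  38. -30.] F [-0.1 -0.3 -2.4] w 0.0505 t 61.58
time_s: 61.92
ee_pos: [0.6163, 0.0755, 0.0731]
ee_rot: [179.8, -0.1, 84.2]
wrist_force: [0.4, -0.0, -2.4]
width: 0.0502
TURN [ 0.003 -0.002  0.   ] SHIFT [-0.0003 -0.0011  0.0001] | pos [0.6163 0.0755 0.0731] rot [ 1.7982e+02 -9.0000e-02  8.4210e+01] q [ -1.  45. -14.  99.  17.  37. -30.] F [ 0.4 -0.  -2.4] w 0.0502 t 61.92
```

```bash
python3 -m handwheel '[[[0.003,-0.002,0],[-0.0003,-0.0012,0.001],0.04],[[0,0,0],[0,0,0.001],0.04],[[0,0,0],[0,0,0],0.04]]'
python3 -c "
from h import *
go([.6152,.0753,.073],84.2)"
python3 -m handwheel '[[[0,0,0],[0,0,0.0015],0.04],[[0,0,0],[0,0,0.0015],0.04],[[0,0,0],[0,0,0],0.04]]'
python3 -c "
from h import *
go([.6152,.0753,.073],84.2)"
```

```text
time_s: 62.17
ee_pos: [0.6162, 0.0756, 0.0732]
ee_rot: [179.8, 0.0, 84.2]
wrist_force: [0.1, 0.4, -1.9]
width: 0.0503
TURN [ 0.003  0.    -0.   ] SHIFT [-0.0004 -0.001   0.0002] | pos [0.6162 0.0756 0.0732] rot [1.7985e+02 2.0000e-02 8.4200e+01] q [ -1.  45. -14.  99.  17.  38. -30.] F [ 0.1  0.4 -1.9] w 0.0503 t 62.17
time_s: 62.42
ee_pos: [0.6167, 0.0758, 0.0733]
ee_rot: [179.8, 0.0, 84.2]
wrist_force: [0.5, 0.0, -1.9]
width: 0.0501
TURN [ 0.004  0.001 -0.   ] SHIFT [-0.0007 -0.0014  0.0003] | pos [0.6167 0.0758 0.0733] rot [1.7976e+02 4.0000e-02 8.4190e+01] q [ -1.  45. -14.  99.  17.  38. -30.] F [ 0.5  0.  -1.9] w 0.0501 t 62.42
```

```bash
python3 -m handwheel '[[[0.004,0,0],[-0.0005,-0.0015,-0.002],0.04],[[0,0,0],[0,0,0],0.04],[[0,0,0],[0,0,0],0.04]]'
python3 -c "
from h import *
go([.6152,.0753,.073],84.2)"
```

```text
time_s: 62.67
ee_pos: [0.6149, 0.0755, 0.0752]
ee_rot: [-180.0, 0.0, 84.2]
wrist_force: [-0.1, 0.9, -2.7]
width: 0.0504
TURN [-0.     0.001  0.   ] SHIFT [-0.0002  0.0003  0.0022] | pos [0.6149 0.0755 0.0752] rot [-1.7999e+02  3.0000e-02  8.4200e+01] q [ -1.  45. -14.  99.  16.  38. -30.] F [-0.1  0.9 -2.7] w 0.0504 t 62.67
```

```bash
python3 -m handwheel '[[[0,0,0],[0,0,0.002],0.04],[[0,0,0],[0,0,0.002],0.04],[[0,0,0],[0,0,0.002],0.04],[[0,0,0],[0,0,0.0015],0.04]]'
python3 -c "
from h import *
go([.6152,.0753,.073],84.2)"
```

```text
time_s: 63.0
ee_pos: [0.6151, 0.0756, 0.0728]
ee_rot: [180.0, 0.1, 84.2]
wrist_force: [-2.4, 0.2, 8.2]
width: 0.05
TURN [ 0.001  0.002 -0.   ] SHIFT [-0.0003  0.0001 -0.0002] | pos [0.6151 0.0756 0.0728] rot [1.7996e+02 1.0000e-01 8.4170e+01] q [ -1.  45. -14.  99.  17.  38. -30.] F [-2.4  0.2  8.2] w 0.05 t 63.0
```

Firm contact (8 N) at the right place. Release, lift and view.

```bash
python3 -m handwheel '[[[0,0,0],[0,0,0],0.055],[[0,0,0],[0,0,0],0.065],[[0,0,0],[0,0,0],0.075],[[0,0,0],[0,0,0],0.08],[[0,0,0],[0,0,-0.02],0.08],[[0,0,0],[0,0,-0.03],0.085],[[0,0,0],[0,0,-0.035],0.085],[[0,0,0],[0,0,-0.04],0.085],[[0,0,0],[-0.01,0,-0.04],0.085],[[0,0,0],[-0.015,0,-0.04],0.085],[[0,0,0],[-0.015,0,-0.04],0.085],[[0,0,0],[-0.005,0,-0.03],0.085],[[0,0,0],[0,0,0],0.085],[[0,0,0],[0,0,0],0.085],[[0,0,0],[0,0,0],0.085],[[0,0,0],[0,0,0],0.085],[[0,0,0],[0,0,0],0.085]]'
python3 tray.py g1; python3 slices.py g1; python3 - <<'E'
from h import *
f=np.load('g1.npz');C=cloud('wrist',f['d'],f['T'])
m=(abs(C[...,0]-.603)<.05)&(abs(C[...,1]+.06)<.045)&(C[...,2]>.1)&(C[...,2]<.107)
m=cv2.morphologyEx(m.astype(np.uint8),cv2.MORPH_OPEN,np.ones((3,3)))>0
print(cv2.minAreaRect((C[m][:,:2]*1000).astype(np.float32)))
go([.62,.02,.36],84.4)
for n in ('top','scene'):
    p,d,T=shot(n)
    c={'top':p[110:300,150:490],'scene':p[140:290,160:470]}[n]
    cv2.imwrite(f'pics/g_{n}.png',cv2.resize(c[:,:,::-1],None,fx=2.3,fy=2.3,interpolation=2))
    if n=='top':
        for th,z in [('pad',.008),('plane_mid',.045)]:
            o=find('top',th); print(th,rectfit('top',o['pixels'],T,z) if o else None)
E
```

```text
time_s: 64.42
ee_pos: [0.6097, 0.0315, 0.3506]
ee_rot: [-179.5, 0.2, 84.3]
wrist_force: [-1.0, -0.0, -0.3]
width: 0.085
cam [0.619 0.104 0.493]
tray 0.84 [360.5, 156.7] rect [0.6444 0.0054] [0.27  0.211] 83.8 z [0.007 0.009 0.034] lm ([343.9, 171.7], 0.61, array([ 0.6431,  0.001 , -0.    ]))
can_mid 0.36 [395.8, 17.6] rect [0.7104 0.1974] [0.089 0.038] -5.0 z [0.016 0.04  0.059] lm ([324.7, 129.8], 0.58, array([0.6169, 0.0796, 0.07  ]))
glue_mid 0.89 [326.9, 177.2] rect [0.6137 0.0226] [0.061 0.051] 84.5 z [0.039 0.106 0.123] lm ([327.5, 176.5], 0.89, array([0.6145, 0.0109, 0.071 ]))
tin_mid 0.77 [325.6, 223.8] rect [ 0.6042 -0.0489] [0.075 0.042] 83.6 z [0.06  0.103 0.116] lm ([327.1, 219.1], 0.76, array([ 0.607, -0.063,  0.056]))
plane_mid 0.71 [311.6, 330.4] rect [ 0.5222 -0.2983] [0.151 0.041] 11.3 z [0.01  0.019 0.034] lm ([291.9, 347.6], 0.83, array([ 0.5098, -0.3409,  0.034 ]))
can cap 771 med [0.616  0.0755 0.1303] mid [0.6161 0.0752 0.1291] circ [0.6159 0.0753] 0.0197 rect [616.1  75.2] [36.8 38.8] 83.6
can body 410 med [0.6161 0.0815 0.1095] mid [0.6157 0.068  0.1046] circ 
[... 402 characters left out ...]
 [ 0.6024 -0.0536] 0.0379 rect [603.9 -51.5] [70.5 42.9] 83.8
tin cap 185 med [ 0.6034 -0.0489  0.1162] mid [ 0.6034 -0.0501  0.1149] circ [ 0.6033 -0.05  ] 0.0108 rect [603.3 -50.1] [21.5 19.9] 85.0
((602.0602416992188, -59.313568115234375), (53.755645751953125, 42.10626220703125), 85.12994384765625)
TURN [-0.006  0.002 -0.002] SHIFT [-0.0102  0.0107 -0.008 ] | pos [0.6103 0.0312 0.3521] rot [-1.7965e+02  1.4000e-01  8.4310e+01] q [  6.  28. -19.  83.   9.  71. -20.] F [-0.5 -0.3  0.1] w 0.0853 t 64.97
pad (array([ 0.51015506, -0.33551477]), array([0.19030968, 0.08525138]), 10.855786323547363)
plane_mid (array([ 0.50713397, -0.32968912]), array([0.1652742 , 0.05722631]), 11.800207138061523)
```

View pics/g_top.png

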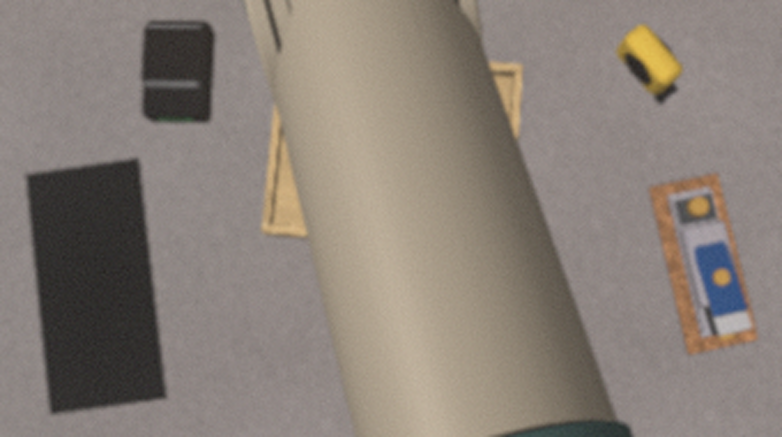

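View pics/g_scene.png

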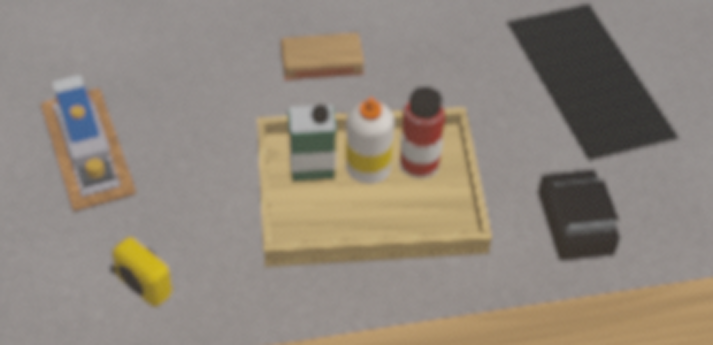

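View pics/g1.png

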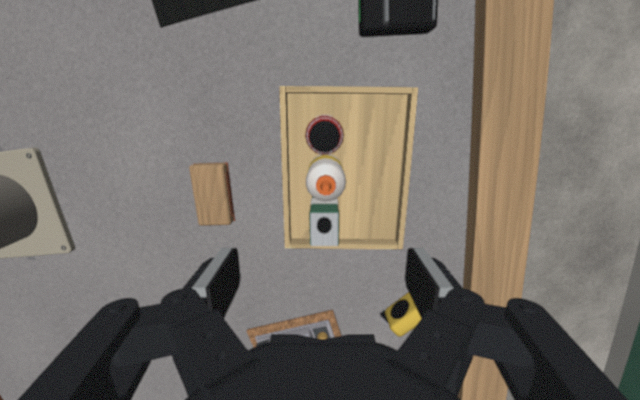

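```bash
python3 -c "
from h import *
print(ctrl.close_job())"
```

```text
the job is handed in; nothing more can be done
None
```

The job is done and handed in at about 65 s of the 136 s allowed. I stood the can, glue bottle and tin on the mat, then laid the plane sole down on the cork pad. After that I put the tin, glue and can back in the tray.

- **Containers:** In the last wrist and scene views all three stand upright in the tray. Each is within about 1 mm of where I first measured it, and the tin's angle is within about 1.5°.
- **Plane:** The gripper's release pose and the close wrist view put it 1–2 mm from the pad's centre, and well under 1° off its line.
- **Disagreement:** The final top-camera outlines put the plane about 6 mm off the pad's centre and about 1° off its line. I took that to be the top camera's oblique view of a 50 mm tall part and did not move the plane again.
- **Detector miss:** In the last wrist picture the network's outline for the can landed on the battery, with a low score. I used the can's cap in the depth image instead.
- **Bystanders:** I never touched the battery, tape measure or sanding block, and they look unmoved in the pictures.
- **Forces:** The highest wrist force I read was about 8 N, when setting the can back down. The gripper was open and clear of everything at the end.

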